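# Take the flap off a drain valve at its spring hinge bar

### The job

With the forked tool from the rack, push the collar of the spring hinge bar sideways in the window of the valve's flap until the bar's end leaves its lug, swing that end of the flap out from between the lugs, let the bar go and put the tool back upright in its slot. Then draw the flap's fixed stub out of the other lug, lift the flap off and lay it gently, flat and fin up, in the tray. The plastic lugs are brittle: feel your way, never press the fork or pry the flap hard, keep the gripper off the bar and leave everything else where it is.

Things in the scene. Friction and masses are not known exactly. Their poses are not given: they have to be found in the camera images.
- valve: Grey PVC drain flap valve on its back on a plywood board (156 x 150 mm, fixed). Origin: underside of the board below the centre of the round seat, z up. Hinge axis along the valve's y at x +58, z 36 mm, between two lugs. PVC plate top z 20 mm; seat ring 92 mm across, top z 26 mm, on which the flap lies loose.
- lug (a point): Centre of the +y lug's bore at the lug's inner face (valve y +47.5 mm); axes as the valve's. The lugs are alike: 10 mm thick along y (47.5 to 57.5 mm either side), 18 mm wide in x, top 10.5 mm above this point; 9 mm through bores.
- flap: Grey PVC flap, loose, 0.13 to 0.21 kg: disc 88 mm across, 7 mm thick. Origin: centre of its underside; z up, axes as the valve's at the start. Its hinge barrel (16 mm diameter, y -46 to +46 mm, axis at x +58, z +10 mm) has 1.5 mm play to each lug. A fixed 6 mm stub sticks out 7 mm at its -y end into that lug, the spring bar 9 mm at its +y end.
- fin (a point): Grip point on the flap's lifting fin, 35 mm above the flap's underside (28 mm above the disc's top), over the disc's centre. The fin is 10 mm thick (flap's y), 34 mm long (x), top 9 mm above this point. To come off, with the bar's end swung out towards -x, the flap shifts 10 mm along its own +y (stub leaves the -y lug), then lifts.
- window_gap (a point): Where the fork goes: point of the flap on the bar's axis, midway in the 7.5 mm gap between the bar's collar (on the -y side) and the end wall of the barrel's window (+y side; that wall is 8 mm thick, then the lug). Axes as the flap's. Bar top 3 mm above, collar and barrel tops 8 mm above, plate 16 mm below. Window open 20 mm to -x, fully to +x.
- spring_bar: Sprung steel hinge bar, 6 mm diameter, collar 15 mm across and 5 mm thick, sliding in the flap's barrel along its y. The fork pushes the collar to -y: 4 N starts it, 8.5 N at its full 9 mm, then a hard stop; the flap first shifts up to 3 mm to the -y lug. Let go, it springs back. Origin on the axis at flap y 0; collar at +25.5 to +30.5 mm.
- bar_tip (a point): Outer end of the spring bar, on its axis; at rest at about valve y +55 mm, 7.5 mm deep in the +y lug. Pushed in until out of the bore, this end is swung to the valve's -x, turning the flap about its stub: 20 mm brings barrel and bar clear past the lug's edge (9 mm from the axis).
- fork_tool: Forked tool, 0.09 kg, hanging upright in any of the three slots, fork down. Origin: middle of its guard's underside, z up. Guard 30 x 30 x 4 mm, black square handle 20 x 20 mm up to z 54 mm (the other two tools have round ones). Steel blade 16 mm wide (x), 4 mm thick (y), bent in use: see fork_handle. Crotch at z -42, tips of the tines (3.5 mm wide, 9 mm apart) at z -55 mm.
- fork_handle (a point): Middle of the forked tool's handle, 29 mm above the guard's underside, on the handle's axis; axes as the tool's and the rack's. The blade leans off this axis from the guard down, along the tool's y, either way and by up to 0.14 rad (up to 6 mm at the crotch, 7.5 mm at the tips), differently each time: the pose does not tell it; look or feel.
- rack: Wooden tool rack, fixed, 150 mm (its x) by 60 mm (y), top at z 68 mm. Origin on the counter below its middle. Three slots 24 mm (x) by 21 mm (y) at x -46, 0 and +46 mm, y 0, through the 12 mm top, 50 mm of open space below. One holds the forked tool, the others a screwdriver and a deburring tool; their guards rest on the top.
- tray: Flat open grey plastic tray, fixed, 190 x 190 mm, walls 4 mm thick and 26 mm high; its floor is 4 mm above the counter. Origin on the counter below its middle.
Mind the look-alikes: they are no part of the job. Of the things that look like the rack, take the one that is farthest from the robot's base at the start.

How it is judged:
On the way, in this order (a step that is already met when the one before it is completed fails the run):
1. the fork has pushed the spring bar in so far that its end is out of the +y lug's bore (y of bar_tip in the frame of valve below 0.0475 m and contact force between fork_tool and spring_bar above 1 N), for 0.05 s.
2. the bar's end is swung out of line with the bore, by 9 mm or more, and the fork has let the bar go (x of bar_tip in the frame of valve below 0.049 m and contact force between fork_tool and spring_bar below 0.1 N), for 0.2 s.
3. the tool hangs upright in its slot again, let go (x of fork_tool in the frame of rack between -0.056 and 0.056 m and y of fork_tool in the frame of rack between -0.008 and 0.008 m and z of fork_tool in the frame of rack between 0.061 and 0.073 m and angle between fork_tool's own z axis and vertical below 0.15 rad and linear speed of fork_tool below 0.02 m/s and contact force between the fingers and fork_tool below 0.1 N), for 0.2 s.
At the end, for the whole second after the job is handed in: The flap lies flat (within 0.1 rad) and fin up on the tray's floor, its centre within 50 mm of the tray's, and the forked tool stands upright (within 0.15 rad) in its slot with its guard down on the rack's top (within 5 to 7 mm; 8 mm across the slot); both are released and at rest (horizontal distance between flap and tray below 0.05 m and z of flap in the frame of tray below 0.008 m and angle between flap's own z axis and vertical below 0.1 rad and z of fin in the frame of tray above 0.034 m and linear speed of each of flap, fork_tool below 0.02 m/s and x of fork_tool in the frame of rack between -0.056 and 0.056 m and y of fork_tool in the frame of rack between -0.008 and 0.008 m and z of fork_tool in the frame of rack between 0.061 and 0.073 m and angle between fork_tool's own z axis and vertical below 0.15 rad); the robot touches nothing.
It fails at once if the fork presses on the flap, the spring bar or the valve with more than 15 N (contact force between fork_tool and spring_bar above 15 N or contact force between fork_tool and flap above 15 N or contact force between fork_tool and valve above 15 N).
It fails at once if the flap is pried or pressed against the valve and its lugs with more than 40 N (contact force between flap and valve above 40 N).
It fails at once if the gripper touches the spring bar (more than 1 N) (contact force between the fingers and spring_bar above 1 N).
It fails at once if another thing on the counter is pushed more than 20 mm, or another tool is knocked out of the rack (distance of any of elbow, tee, coupling, gasket, cement, carton, offcut, driver, deburrer from where it was at the start of the episode above 0.02 m).
It fails at once if the flap is dropped or pressed into the tray with more than 60 N (contact force between flap and tray above 60 N).
It also fails if it takes over 72 s, if anything falls off the work surface, if the arm or the gripper's body presses on something with over 40 N, if the wrist force passes 120 N, or if a joint passes its speed limit or range.

### The arm

A 6-joint arm with a two-finger parallel gripper is mounted at the origin on the work surface. World frame = base frame: x ahead of the robot, y to its left, z up, the work surface at z = 0. Lengths are in m, angles in rad, forces in N, time in s.
With the tool pointing down it reaches from about 0.325 to 0.775 m from the base axis. Payload 9.3 kg.
Tool frame: the origin (TCP) lies on the centre line of the jaws, within the pads' length; the fingertips stand 22 mm ahead of it and the grasp point (between the pads) lies 3 mm ahead of it; y points along the fingers, x is the direction in which the jaws open and shut, and the axes are right-handed (so a half turn about y gives the same grasp; the last joint's range is limited). The gripper opens to 85 mm and grips with 20 to 120 N. Pads are 22 mm wide; open, the fingers measure 114 mm over their backs; the gripper's body (76 mm by 85 mm) begins 54 mm behind the grasp point. The pads swing forward as they close: fully open they stand 13 mm farther back than shut.
Start: joints at [-1.253, 0.259, 0.021, 1.334, 0, 1.418], TCP at [0.249, -0.49, 0.253] pointing down, gripper open.
Joint ranges: [-3.04, 3.04], [-0.91, 1.82], [-1.04, 1.36], [-1.92, 1.95], [-1.52, 1.45], [-3.14, 3.14]. Speed limits (rad/s): [2.22, 2.22, 2.79, 3.14, 3.14, 3.14].

### API

Orientations are given as a rotation vector (axis times angle).
In Python, from workcell import r gives the robot as it stands. The module is installed in compiled form; this text tells all that it offers.
- The arm moves only by the shell command python3 -m crank 'ROWS' [FORCE]. ROWS is JSON, a list of rows, each a list of 5 numbers: the opening in per cent of the stroke, from 0 (shut) to 100 (fully open), then the shift along the tool's x, y, z in mm, then the turn about the tool's y in rad. A call has 1 to 8 rows; each row shifts and turns the commanded pose from where the row before left it, along the tool's axes as they then stand; what a row does not reach is not made up. A row lasts 1/8 s, in which the tool goes at most 62.5 mm and 10.7 degrees, less where a joint would pass 70% of its speed; a pose out of reach is approached as far as the arm can. A call is refused whole if a number of a shift passes 62.5 or a number of a turn 0.188, either way. A call with a gripper value outside its range is refused whole. The fingers move at their own pace and stop on an object; FORCE is the grip in N (left out, the last holds). Time passes only in rows, so rows that do not move let the fingers close. It gives the time, the measured TCP pose, the force and the opening at its end, in the units of the state.
- r.read_state(): the state, without advancing time (a new reading comes with each control period).
- r.read_camera(name): name is "side" or "top"; returns the picture (420x560x3 uint8, red, green, blue); there is no depth.
- r.camera_params(name): a dict with "K" (3x3 intrinsics, pixels), "R" (3x3) and "t" (3): a world point X has camera coordinates R X + t. Camera axes: x right, y down, z forward; pixel columns grow to the right and rows downward; lengths in m; the calibration is good to about 2 mm. A picture is of the moment at which its call begins. camera_params takes no time and is no camera call.
- r.sign_off(): hands the job in, once; it reports no verdict.
Trained networks look in the newest picture that a camera, given by its name, has taken for a name from the list of things; names that differ only in an ending like _2 or _b are one class to them, and where a whole thing is asked for, a point or a joint stands for the part that bears it (a point fixed in the world has none). Each returns a list of dicts, best first, with "conf" (0 to 1); they miss things now and then, are a little off and sometimes report something else, mostly with a low value. They report only what shows in the picture. A call takes as long as a camera call. They do not tell look-alikes from the thing itself.
- r.search_frame(camera, name): "at" ([row, column] in pixels, amid what is visible of it).
- r.masks_of(camera, name): "pixels" (420x560 bool, what is visible of it) and "at" ([row, column] in pixels, amid what is visible of it).
The state is a dict: "t": time; "joint_pos": joint angles; "qvel": joint speeds; "joint_efforts": joint torques, N m; "eef_pos": TCP position; "tool_rot": TCP orientation; "contact_force": force on the tool from outside, world axes, zero at the start; "ft_torque": the same for the moment, N m; "grip_width": finger opening in m.
Only numpy, scipy, OpenCV 4.12 (cv2) and the standard library are available. Lean on these libraries where they do the work, as an engineer would, in place of code of your own. Each camera call takes 0.05 s, during which the arm holds its last target.

## Working session

There is one attempt and no reset: what is moved stays moved. The work goes in short steps, Python scripts to look and compute and a shell command to move; the robot and the scene stay as the last step left them, time stands still between calls to the robot, and variables do not carry over. Pictures are saved under pics/ and viewed, and the job is handed in when it is done.

```bash
ls; mkdir -p pics; cat > h.py <<'E'
import numpy as np, cv2
from workcell import r
from scipy.spatial.transform import Rotation as Ro
def pic(cam,fn,crop=None,scale=1):
    im=r.read_camera(cam)
    save(im,fn,crop,scale); return im
def save(im,fn,crop=None,scale=1):
    b=im[:,:,::-1]
    if crop: b=b[crop[0]:crop[1],crop[2]:crop[3]]
    b=cv2.resize(b,None,fx=scale,fy=scale,interpolation=cv2.INTER_CUBIC)
    cv2.imwrite('pics/'+fn,b)
def proj(cam,X):
    p=r.camera_params(cam);K,R,t=[np.array(p[k],float) for k in('K','R','t')]
    X=np.atleast_2d(X);c=X@R.T+t;u=c@K.T;u=u[:,:2]/u[:,2:]
    return u  # col,row
def ray(cam,row,col):
    p=r.camera_params(cam);K,R,t=[np.array(p[k],float) for k in('K','R','t')]
    d=R.T@np.linalg.solve(K,[col,row,1.]);return -R.T@t,d/np.linalg.norm(d)
def atz(cam,row,col,z):
    o,d=ray(cam,row,col);return o+d*(z-o[2])/d[2]
def tri(a,b):
    # a,b: (cam,row,col)
    A=np.zeros((3,3));y=np.zeros(3);R=[ray(*a),ray(*b)]
    for o,d in R:
        P=np.eye(3)-np.outer(d,d);A+=P;y+=P@o
    X=np.linalg.solve(A,y);g=[np.linalg.norm((np.eye(3)-np.outer(d,d))@(X-o)) for o,d in R]
    return X,g
E
python3 - <<'E'
from h import *
pic('top','t0.png');pic('side','s0.png')
for c in('top','side'):
    p=r.camera_params(c);R=np.array(p['R']);print(c,p['K'],(-R.T@np.array(p['t'])).round(3),R.round(3).tolist())
s=r.read_state();print(s)
E
```

```text
pics
top [[430.80242568   0.         286.60790621]
 [  0.         430.80242568 211.53534233]
 [  0.           0.           1.        ]] [0.351 0.017 1.088] [[0.014, -1.0, 0.008], [-0.995, -0.014, -0.1], [0.1, -0.006, -0.995]]
side [[522.08278797   0.         280.8398178 ]
 [  0.         522.08278797 210.38945966]
 [  0.           0.           1.        ]] [0.047 0.889 0.934] [[-0.91, -0.416, 0.007], [-0.277, 0.593, -0.756], [0.31, -0.69, -0.655]]
{'t': 0.1, 'joint_pos': array([-1.25262147e+00,  2.59167022e-01,  2.08881134e-02,  1.33368792e+00,
        1.29875060e-05,  1.41819680e+00]), 'qvel': array([-0.00062955, -0.00050296,  0.00158725, -0.00184328, -0.00106821,
       -0.00084794]), 'joint_efforts': array([ 5.06613011e-03, -5.56690907e+01,  3.45071232e+01,  1.16236348e-02,
       -1.82072822e-04,  4.26722210e-06]), 'eef_pos': array([ 0.24940482, -0.48998309,  0.25272955]), 'tool_rot': array([-1.39508549,  0.8564642 , -0.8550155 ]), 'contact_force': array([ 0.20521293, -0.16713031,  0.99657574]), 'ft_torque': array([0.03263443, 0.02375803, 0.01338428]), 'grip_width': 0.08530422528409386}
```

View pics/t0.png

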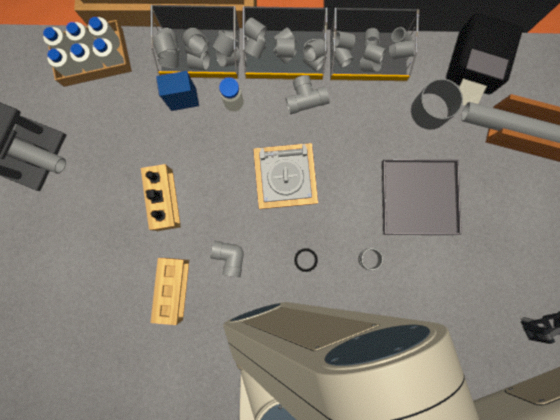

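View pics/s0.png

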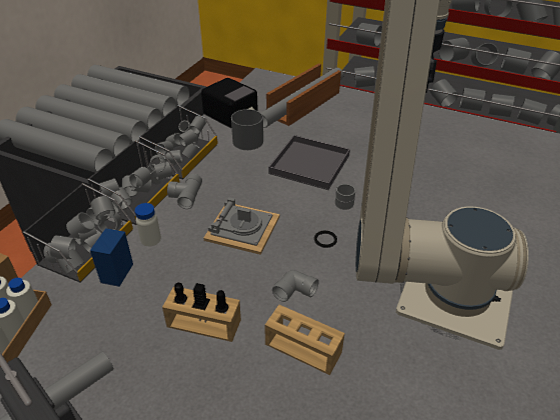

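```bash
python3 - <<'E'
from h import *
from scipy.spatial.transform import Rotation as Ro
print(Ro.from_rotvec(r.read_state()['tool_rot']).as_matrix().round(3))
for c in('top','side'):
  for n in('valve','lug','flap','fin','window_gap','spring_bar','bar_tip','fork_tool','fork_handle','rack','tray'):
    print(c,n,[(np.round(d['at'],1).tolist(),round(d['conf'],2)) for d in r.search_frame(c,n)])
E
```

```text
[[ 0.454 -0.     0.891]
 [-0.891  0.001  0.454]
 [-0.001 -1.     0.   ]]
top valve [([191.6, 280.5], 0.87)]
top lug [([194.6, 278.6], 0.95)]
top flap [([171.2, 286.2], 0.98)]
top fin [([173.9, 284.6], 0.73)]
top window_gap [([169.3, 281.8], 0.86)]
top spring_bar [([172.2, 285.7], 0.22)]
top bar_tip []
top fork_tool [([194.4, 153.0], 0.49)]
top fork_handle [([196.5, 153.5], 0.77)]
top rack [([204.6, 161.9], 0.92), ([293.5, 170.3], 0.85)]
top tray [([195.5, 424.1], 0.98)]
side valve [([236.5, 245.4], 0.68)]
side lug [([233.7, 245.7], 0.97)]
side flap [([216.1, 237.2], 0.96)]
side fin [([220.5, 239.5], 0.88)]
side window_gap [([220.6, 238.2], 0.9)]
side spring_bar [([237.0, 249.5], 0.18)]
side bar_tip [([219.6, 238.3], 0.23)]
side fork_tool [([293.1, 198.9], 0.79), ([164.1, 309.8], 0.73)]
side fork_handle [([294.1, 198.8], 0.67)]
side rack [([317.3, 202.7], 0.66), ([163.6, 310.5], 0.63)]
side tray [([164.9, 313.6], 0.69)]
```

```bash
python3 - <<'E'
from h import *
a=pic('top','t1.png',(135,215,240,340),8);save(a,'t2.png',(155,240,130,190),7)
b=pic('side','s1.png',(190,260,195,290),8);save(b,'s2.png',(270,350,155,250),8)
E
```

```text
(no output)
```

View pics/t1.png

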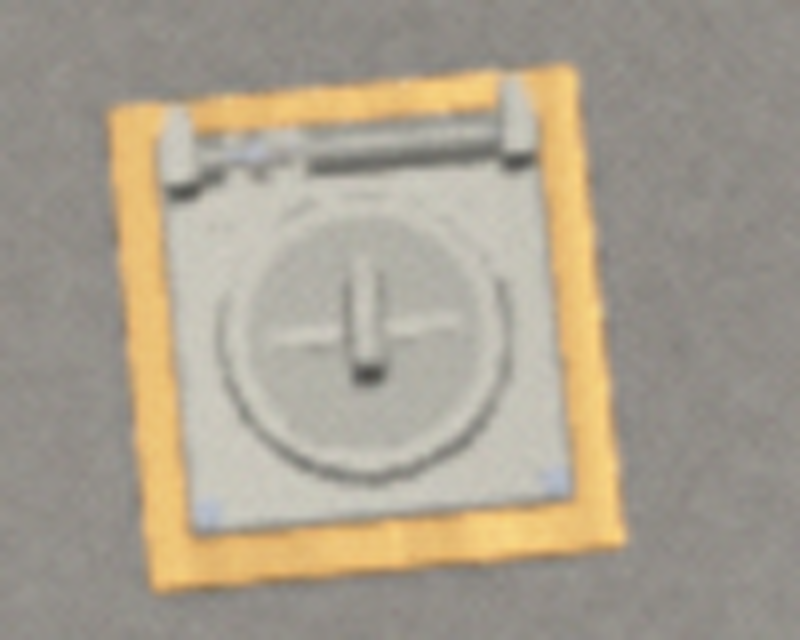

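View pics/t2.png

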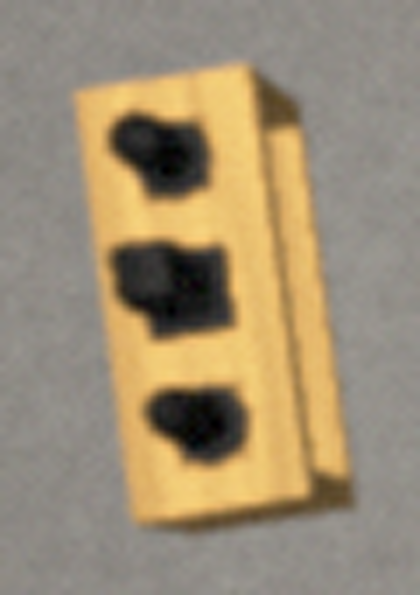

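View pics/s1.png

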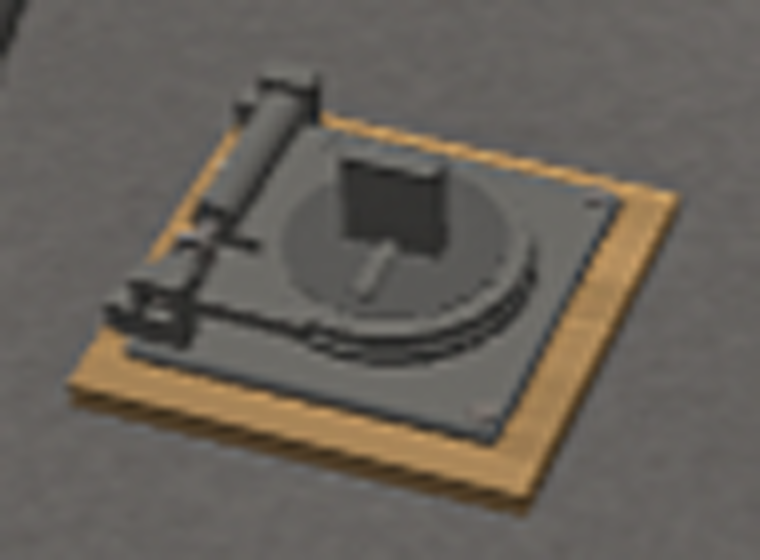

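View pics/s2.png

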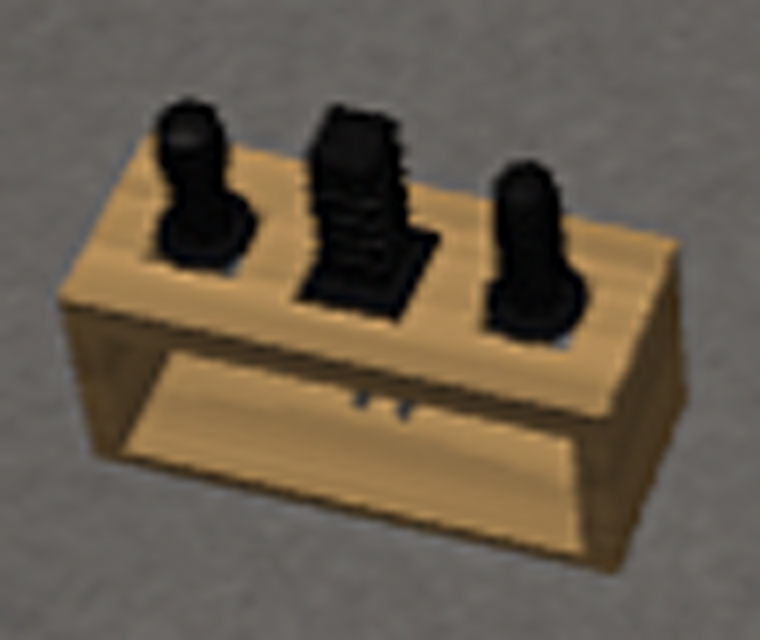

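```bash
python3 - <<'E'
from h import *
import pickle
D={}
for c in('top','side'):
  im=r.read_camera(c);D[c]=im
  for n in('valve','flap','fork_tool','rack','tray'):
    for i,d in enumerate(r.masks_of(c,n)):
      m=d['pixels'];ys,xs=np.nonzero(m);print(c,n,i,round(d['conf'],2),d['at'],m.sum(),(ys.min(),ys.max(),xs.min(),xs.max()),xs.mean().round(1),ys.mean().round(1));D[c,n,i]=m
pickle.dump(D,open('D.pkl','wb'))
print(tri(('top',173.9,284.6),('side',220.5,239.5)))
print(tri(('top',196.5,153.5),('side',294.1,198.8)))
def ov(c,names,crop,s,fn):
  o=D[c].copy()
  for k,col in names:
    if (c,*k) in D: o[D[(c,*k)]]=o[D[(c,*k)]]//2+np.array(col,np.uint8)//2
  save(o,fn,crop,s)
ov('top',[(('valve',0),(0,0,255)),(('flap',0),(255,0,0))],(135,215,240,340),8,'m1.png')
ov('side',[(('valve',0),(0,0,255)),(('flap',0),(255,0,0))],(190,260,195,290),8,'m2.png')
E
```

```text
top valve 0 0.83 [192.2, 283.1] 2180 (np.int64(144), np.int64(209), np.int64(254), np.int64(316)) 284.9 180.0
top flap 0 0.84 [172.1, 285.6] 1383 (np.int64(148), np.int64(193), np.int64(264), np.int64(302)) 285.3 170.5
top fork_tool 0 0.67 [193.0, 153.5] 198 (np.int64(189), np.int64(203), np.int64(146), np.int64(163)) 154.6 195.7
top rack 0 0.79 [292.2, 172.8] 2040 (np.int64(258), np.int64(323), np.int64(151), np.int64(188)) 169.6 290.4
top rack 1 0.77 [199.3, 165.8] 1491 (np.int64(164), np.int64(230), np.int64(142), np.int64(180)) 162.0 198.5
top tray 0 0.79 [194.9, 421.9] 5888 (np.int64(159), np.int64(234), np.int64(381), np.int64(461)) 420.8 196.5
side valve 0 0.7 [235.5, 244.5] 1568 (np.int64(198), np.int64(254), np.int64(203), np.int64(279)) 243.5 232.7
side flap 0 0.61 [217.5, 236.3] 948 (np.int64(202), np.int64(233), np.int64(216), np.int64(260)) 238.7 219.1
side fork_tool 0 0.57 [296.1, 198.4] 347 (np.int64(284), np.int64(309), np.int64(192), np.int64(209)) 199.6 297.3
side rack 0 0.71 [340.0, 303.5] 3280 (np.int64(305), np.int64(374), np.int64(264), np.int64(344)) 303.5 338.9
side rack 1 0.58 [317.4, 201.6] 2510 (np.int64(288), np.int64(341), np.int64(162), np.int64(240)) 202.3 316.6
side tray 0 0.78 [164.5, 309.3] 2833 (np.int64(136), np.int64(189), np.int64(268), np.int64(349)) 309.3 161.8
(array([0.55386093, 0.01682789, 0.02901315]), [np.float64(0.0013492361442297434), np.float64(0.001349236144229911)])
(array([0.48365454, 0.31931754, 0.09859579]), [np.float64(0.0019802886281488088), np.float64(0.0019802886281487754)])
```

View pics/m1.png

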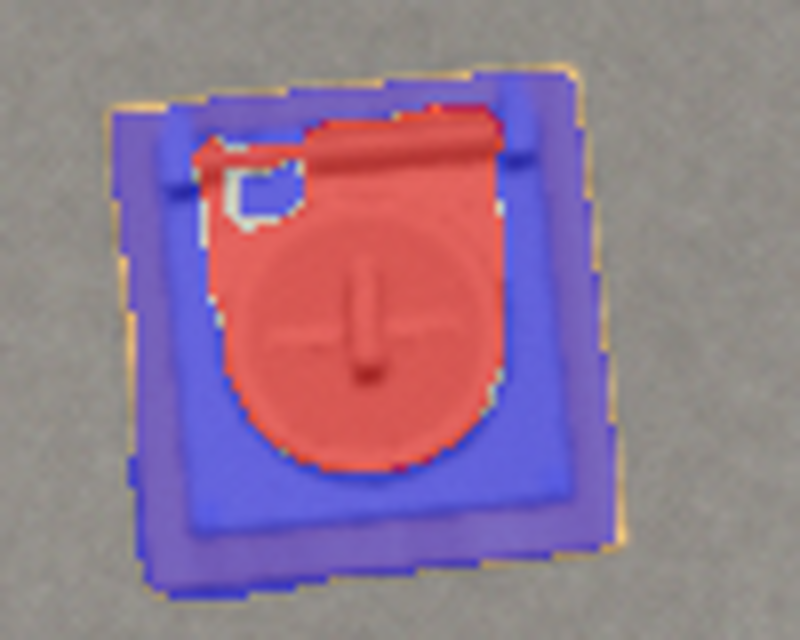

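View pics/m2.png

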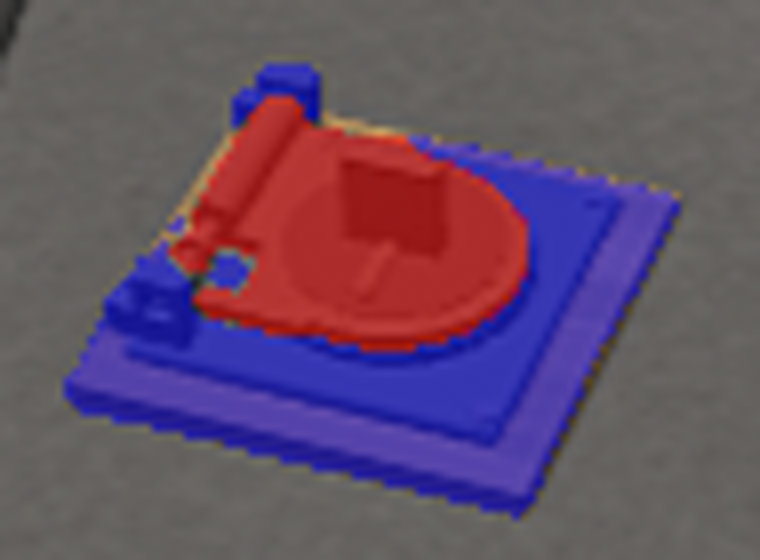

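```bash
cat > fit.py <<'E'
from h import *
from scipy.optimize import least_squares
def T(u,v,s=8,r0=135,c0=240): return np.array([(u+.5)/s-.5+c0,(v+.5)/s-.5+r0])
def S(u,v): return T(u,v,8,190,195)
# name: cam, px, fn(params)->valve point
obs=[]
def V(p,q): 
    c,s=np.cos(p[2]),np.sin(p[2]); return np.array([p[0]+c*q[0]-s*q[1],p[1]+s*q[0]+c*q[1],q[2]])
# p: x,y,yaw,tb,bx,pxmin,ph
B=lambda sx,sy:(lambda p:(p[4]+sx*.078,sy*.075,p[3]))
obs+=[('top',T(152,590),B(-1,1)),('top',T(627,545),B(-1,-1)),('top',T(108,105),B(1,1)),('top',T(578,65),B(1,-1))]
obs+=[('side',S(68,385),B(1,1)),('side',S(528,500),B(-1,1)),('side',S(680,195),B(-1,-1))]
P=lambda sy:(lambda p:(p[5],sy*p[6],.020))
obs+=[('top',T(190,533),P(1)),('top',T(575,497),P(-1)),('side',S(493,443),P(1)),('side',S(620,200),P(-1))]
obs+=[('top',T(366,365),lambda p:(-.017,0,.070)),('top',T(364,253),lambda p:(.017,0,.070))]
obs+=[('side',S(340,160),lambda p:(.017,.005,.070)),('side',S(443,178),lambda p:(-.017,.005,.070)),('side',S(447,165),lambda p:(-.017,-.005,.070))]
obs+=[('top',T(203,None or 500),None)] if 0 else []
def res(p):
    return np.concatenate([(proj(c,V(p,f(p)))[0]-px) for c,px,f in obs])
s=least_squares(res,[.55,.01,.08,.012,0,-.06,.06],loss='soft_l1')
if __name__=='__main__':
    print(s.x.round(4));print(np.array(res(s.x)).reshape(-1,2).round(1).tolist())
E
python3 fit.py
```

```text
[ 0.5438  0.0141  0.1079  0.0113  0.0076 -0.0547  0.0604]
[[-0.2, 0.6], [-0.2, 0.7], [-0.1, 0.6], [-0.3, 0.3], [-1.0, -0.0], [-0.9, -0.3], [-0.6, -0.1], [0.1, 0.6], [0.1, 0.6], [-0.5, -1.0], [-0.4, -1.0], [0.9, 1.1], [-0.2, 1.2], [-0.7, -0.7], [-1.0, -0.1], [-0.1, -1.0]]
```

```bash
cat > fit2.py <<'E'
from fit import *
def V2(p,q):
    c,s_=np.cos(p[2]),np.sin(p[2]); return np.array([p[0]+c*q[0]-s_*q[1],p[1]+s_*q[0]+c*q[1],q[2]])
ob2=[('top',T(75,92,7,155,130),(.075,.03,.068)),('top',T(248,65,7,155,130),(.075,-.03,.068)),('top',T(312,497,7,155,130),(-.075,-.03,.068)),('top',T(133,523,7,155,130),(-.075,.03,.068)),
('side',T(62,302,8,270,155),(.075,.03,.068)),('side',T(150,138,8,270,155),(.075,-.03,.068)),('side',T(680,242,8,270,155),(-.075,-.03,.068)),('side',T(610,415,8,270,155),(-.075,.03,.068))]
res2=lambda p:np.concatenate([proj(c,V2(p,q))[0]-px for c,px,q in ob2])
s2=least_squares(res2,[.48,.3,.1],loss='soft_l1')
if __name__=='__main__':
    print(s2.x.round(4));print(res2(s2.x).reshape(-1,2).round(1).tolist())
    p=s2.x
    # overlays
    import pickle;D=pickle.load(open('D.pkl','rb'))
    def draw(cam,segs,crop,sc,fn,bias):
        b=D[cam][:,:,::-1][crop[0]:crop[1],crop[2]:crop[3]];b=np.ascontiguousarray(cv2.resize(b,None,fx=sc,fy=sc,interpolation=cv2.INTER_CUBIC))
        for a,c in segs:
            q=proj(cam,np.array([a,c]))-bias
            q=((q-[crop[2],crop[0]]+.5)*sc-.5).round().astype(int)
            cv2.line(b,tuple(int(i) for i in q[0]),tuple(int(i) for i in q[1]),(0,0,255),1,cv2.LINE_AA)
        cv2.imwrite('pics/'+fn,b)
    def box(f,x0,x1,y0,y1,z0,z1):
        P=[f((x,y,z)) for x in(x0,x1) for y in(y0,y1) for z in(z0,z1)]
        return [(P[i],P[j]) for i in range(8) for j in range(i+1,8) if bin(i^j).count('1')==1]
    fr=lambda q:V2(p,q); fv=lambda q:V(s.x,q)
    sr=box(fr,-.015,.015,-.015,.015,.068,.072)+box(fr,-.01,.01,-.01,.01,.072,.122)
    for a in(-.14,0,.14):
        l=lambda x,z:fr((x,np.tan(a)*-z*1.0,.068+z))
        sr+=[(l(-.00625,-.042),l(-.00625,-.055)),(l(.00625,-.042),l(.00625,-.055))]
    sv=box(fv,.049,.067,.0475,.0575,.02,.0465)+box(fv,.049,.067,-.0575,-.0475,.02,.0465)+box(fv,.05,.066,-.046,.046,.036,.036)+box(fv,-.017,.017,-.005,.005,.033,.070)
    sv+=box(fv,.05,.066,.0255,.0305,.036,.044)+box(fv,.05,.066,.038,.046,.036,.044)
    b2={c:np.median(np.array([(proj(c,V2(p,q))[0]-px) for cc,px,q in ob2 if cc==c]),0) for c in('top','side')}
    rr=res(s.x).reshape(-1,2);b1={c:np.median(np.array([e for e,o in zip(rr,obs) if o[0]==c]),0) for c in('top','side')}
    print(b1,b2)
    draw('top',sr,(155,240,130,190),7,'o1.png',b2['top']);draw('side',sr,(270,350,155,250),8,'o2.png',b2['side'])
    draw('top',sv,(135,215,240,340),8,'o3.png',b1['top']);draw('side',sv,(190,260,195,290),8,'o4.png',b1['side'])
E
python3 fit2.py
```

```text
[0.4849 0.3189 0.1843]
[[0.1, 0.7], [0.2, 0.4], [0.1, 0.2], [0.5, 0.8], [-0.7, 0.1], [-0.4, -0.7], [-0.4, -0.3], [-0.5, 0.5]]
{'top': array([-0.13819142,  0.62629435]), 'side': array([-0.64645338, -0.50663422])} {'top': array([0.16258473, 0.59130229]), 'side': array([-0.4561502 , -0.08099955])}
```

```bash
cd pics; python3 -c "
import cv2,numpy as np
a=cv2.imread('o1.png');b=cv2.imread('o2.png');h=640
c=np.zeros((640,a.shape[1]+b.shape[1],3),np.uint8);c[:a.shape[0],:a.shape[1]]=a;c[:b.shape[0],a.shape[1]:]=b
cv2.imwrite('o12.png',cv2.resize(c,None,fx=.67,fy=.67,interpolation=cv2.INTER_AREA))"
```

```text
(no output)
```

View pics/o2.png

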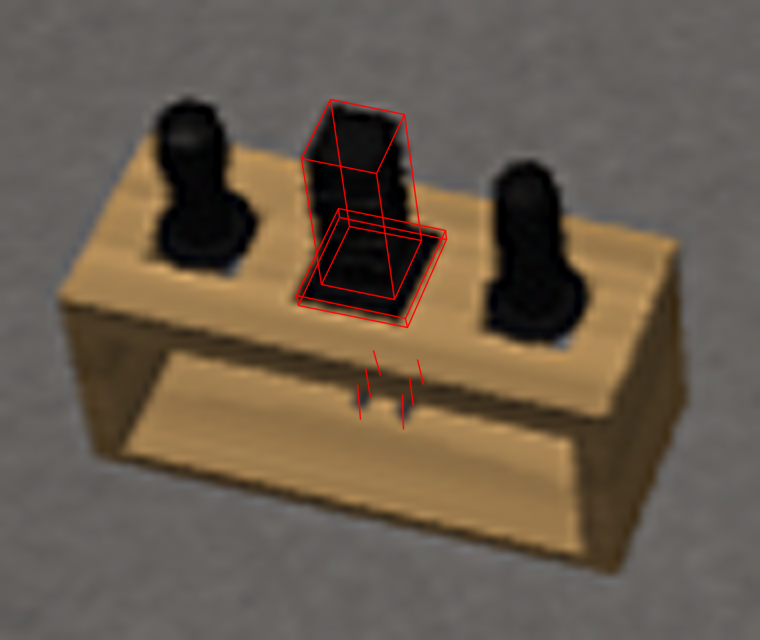

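View pics/o1.png

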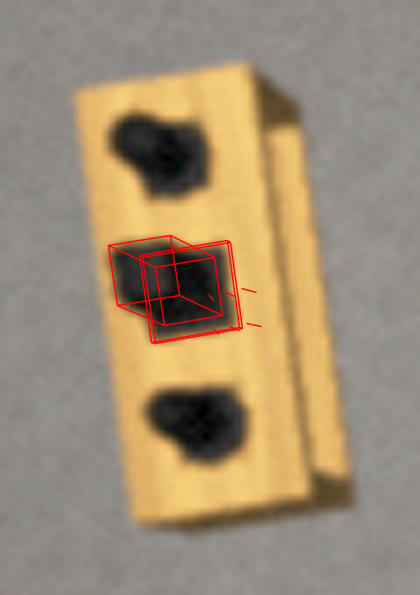

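View pics/o3.png

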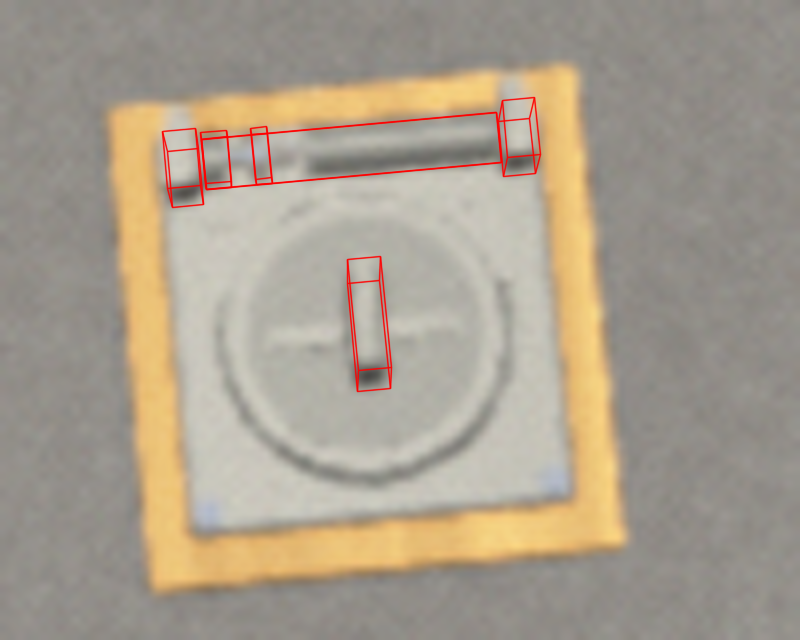

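View pics/o4.png

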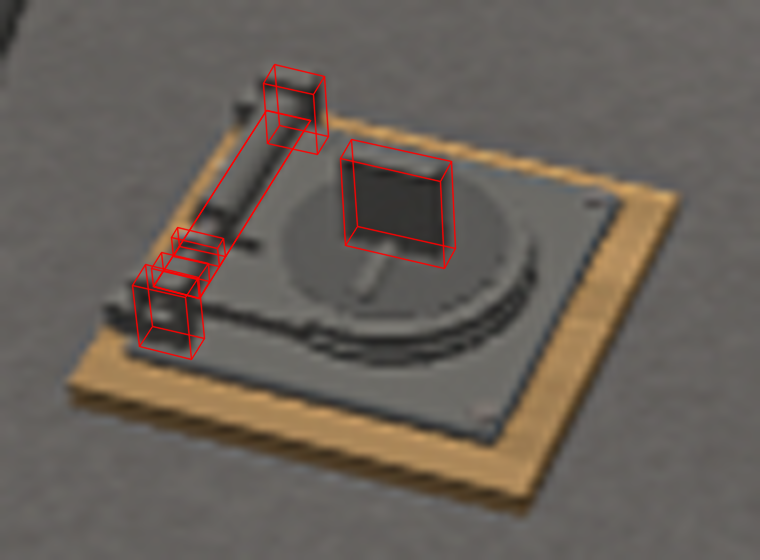

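The far rack holds the tools: top px (204,162) and side px (317,203). The near, empty rack at top px (293,170) is the look-alike. The only square handle is in the middle slot, at top px (196,153) and side px (294,199), and the enlarged crops confirm it. Below the rack top its tines show, leaning towards the rack's +y. I turn the wrist first.

```bash
python3 -m crank '[[100,0,0,0,-0.187],[100,0,0,0,-0.187],[100,0,0,0,-0.187],[100,0,0,0,-0.187],[100,0,0,0,-0.187],[100,0,0,0,-0.187],[100,0,0,0,-0.187],[100,0,0,0,-0.187]]' 60
cat >> h.py <<'E'
def st():
    s=r.read_state();M=Ro.from_rotvec(s['tool_rot']).as_matrix();yaw=np.arctan2(M[1,0],M[0,0])
    return s,M,yaw
def to(X,yaw=None):
    s,M,y=st();d=M.T@(np.array(X)-s['eef_pos'])*1000
    print('t',round(s['t'],2),'pos',s['eef_pos'].round(4),'yaw',round(y,4),'F',s['contact_force'].round(2),'w',round(s['grip_width'],4),'q',s['joint_pos'].round(2),'tilt',M[:,1].round(3))
    print('tool shift mm',d.round(1),'turn',None if yaw is None else round(-((yaw-y+np.pi)%(2*np.pi)-np.pi),4))
E
python3 -c "
from h import *
to([.484,.319,.2],1.755)"
```

```text
t: 2.9
eef_pos: [0.2495, -0.4902, 0.2533]
tool_rot: [-1.548, -0.315, 0.315]
contact_force: [0.4, -0.3, 0.0]
grip_width: 0.0852
t 2.9 pos [ 0.2495 -0.4902  0.2533] yaw 0.4022 F [ 0.38 -0.33  0.05] w 0.0852 q [-1.25  0.26  0.02  1.33 -0.   -0.08] tilt [-0. -0. -1.]
tool shift mm [532.5  53.3 652.8] turn -1.3528
```

```bash
python3 -m crank '[[100,0,0,0,-0.187],[100,0,0,0,-0.187],[100,0,0,0,-0.187],[100,0,0,0,-0.187],[100,0,0,0,-0.187],[100,0,0,0,-0.187],[100,0,0,0,-0.187],[100,0,0,0,-0.044]]'
python3 -c "
from h import *
to([.484,.319,.18],1.755)"
```

```text
t: 3.9
eef_pos: [0.2495, -0.4902, 0.2533]
tool_rot: [-1.118, -1.342, 1.342]
contact_force: [-0.2, -0.1, 0.1]
grip_width: 0.0855
t 3.9 pos [ 0.2495 -0.4902  0.2533] yaw 1.7525 F [-0.17 -0.13  0.14] w 0.0855 q [-1.25  0.26  0.02  1.33  0.   -1.43] tilt [ 0.  0. -1.]
tool shift mm [ 753.5   73.3 -376.9] turn -0.0025
```

```bash
python3 -m crank '[[100,47,0,-23.5,0],[100,47,0,-23.5,0],[100,47,0,-23.5,0],[100,47,0,-23.5,0],[100,47,0,-23.5,0],[100,47,0,-23.5,0],[100,47,0,-23.5,0],[100,47,0,-23.5,0]]'
python3 -c "
from h import *
to([.484,.319,.18],1.755)"
```

```text
t: 4.9
eef_pos: [0.368, -0.0852, 0.2536]
tool_rot: [-1.121, -1.339, 1.339]
contact_force: [-0.1, -0.6, 0.7]
grip_width: 0.0854
t 4.9 pos [ 0.368  -0.0852  0.2536] yaw 1.7486 F [-0.11 -0.6   0.68] w 0.0854 q [-0.45 -0.04 -0.32  1.29  0.   -0.63] tilt [ 0.001 -0.    -1.   ]
tool shift mm [ 377.4   73.5 -185.6] turn -0.0064
```

```bash
python3 -m crank '[[100,47,0,-23,0],[100,47,0,-23,0],[100,47,0,-23,0],[100,47,0,-23,0],[100,47,0,-23,0],[100,47,0,-23,0],[100,47,0,-23,0],[100,47,20,-23,0]]'
python3 - <<'E'
from h import *
pic('top','t3.png',(150,250,120,240),6);pic('side','s3.png',(180,350,100,300),4)
to([.484,.319,.18],1.755)
E
```

```text
t: 5.9
eef_pos: [0.4831, 0.318, 0.2343]
tool_rot: [-1.121, -1.342, 1.337]
contact_force: [1.2, -0.5, 0.3]
grip_width: 0.0851
t 6.0 pos [0.4824 0.3195 0.2303] yaw 1.7523 F [-0.38 -0.15 -0.37] w 0.0855 q [0.44 0.32 0.05 1.3  0.   0.26] tilt [-0.003 -0.001 -1.   ]
tool shift mm [-0.7 50.3 -1.7] turn -0.0027
```

View pics/t3.png

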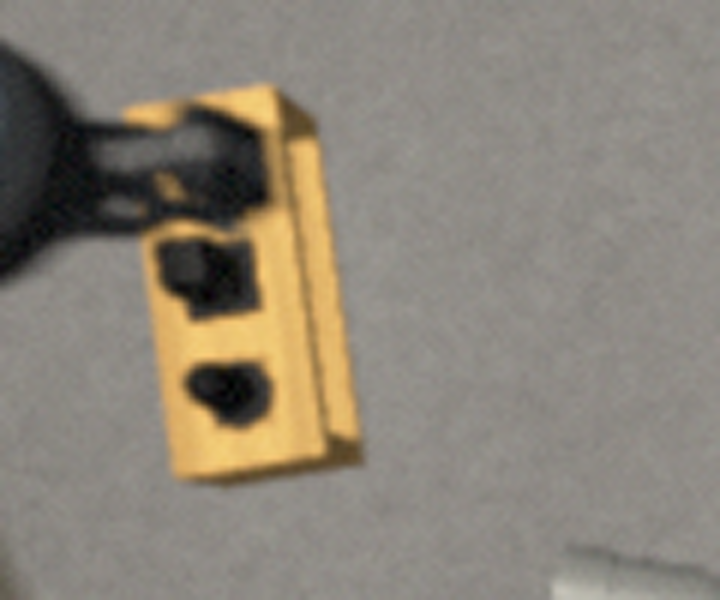

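View pics/s3.png

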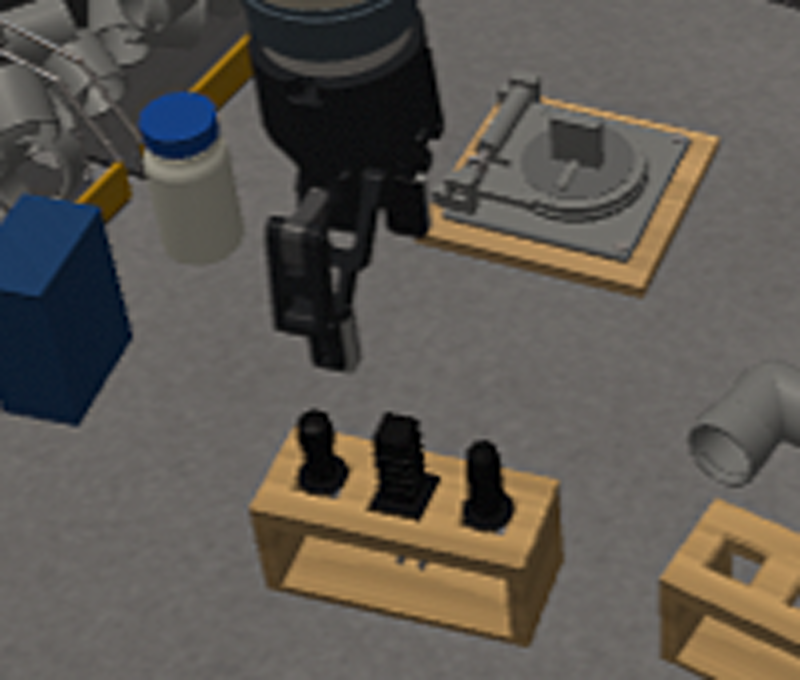

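```bash
python3 - <<'E'
from h import *
s,M,y=st();o=s['eef_pos']
f=lambda cam,X,r0,c0,sc:((proj(cam,X)-[c0,r0]+.5)*sc-.5).round(0).tolist()
tips=[o+M@np.array([sx*.0425,.009,dz*.011]) for sx in(-1,1) for dz in(-1,1)]
print(f('side',tips,180,100,4));print(f('top',tips,150,120,6), f('top',[o],150,120,6))
print(f('side',[[.4837,.3193,.122]],180,100,4),f('top',[[.4837,.3193,.122]],150,120,6))
E
```

```text
[[389.0, 228.0], [431.0, 236.0], [322.0, 352.0], [367.0, 360.0]]
[[212.0, 179.0], [221.0, 242.0], [-38.0, 220.0], [-29.0, 283.0]] [[83.0, 227.0]]
[[396.0, 429.0]] [[183.0, 268.0]]
```

```bash
python3 -m crank '[[100,-0.9,20,-2,-0.003],[100,0,35,0,0],[100,0,35,0,0],[100,0,25,0,0],[100,0,12,0,0],[100,0,0,0,0]]'
python3 - <<'E'
from h import *
pic('side','s4.png',(220,350,130,260),5)
to([.4845,.319,.103],1.755)
E
```

```text
t: 6.75
eef_pos: [0.4843, 0.315, 0.1062]
tool_rot: [-1.118, -1.341, 1.342]
contact_force: [-0.4, 0.8, -0.0]
grip_width: 0.0855
t 6.8 pos [0.4847 0.3153 0.1069] yaw 1.7519 F [ 0.85  0.47 -0.2 ] w 0.0852 q [ 0.43  0.38 -0.18  1.01 -0.    0.25] tilt [ 0.001  0.    -1.   ]
tool shift mm [ 3.7  3.9 -0.5] turn -0.0031
```

View pics/s4.png

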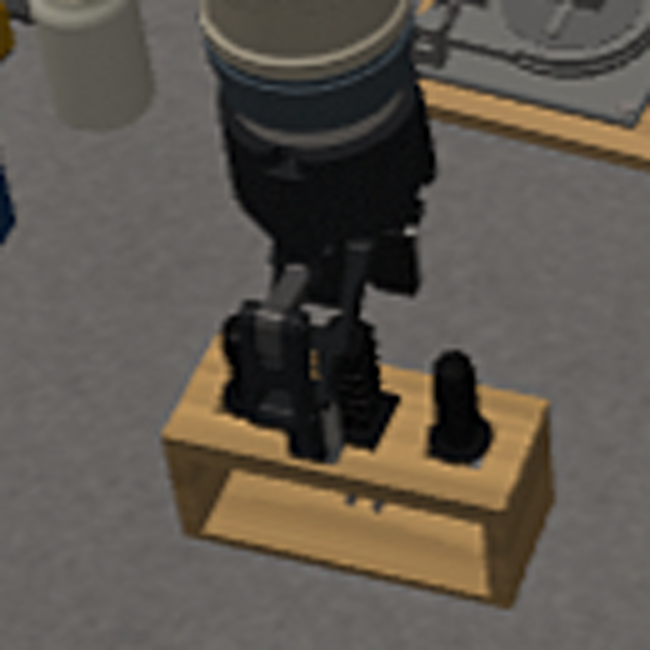

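```bash
python3 -m crank '[[100,3.7,3,-0.5,-0.003],[60,0,0,0,0],[20,0,0,0,0],[0,0,0,0,0],[0,0,0,0,0],[0,0,0,0,0],[0,0,0,0,0]]' 70
python3 - <<'E'
from h import *
to([.4845,.319,.103],1.755)
E
```

```text
t: 7.68
eef_pos: [0.4843, 0.3191, 0.1035]
tool_rot: [-1.117, -1.344, 1.343]
contact_force: [-0.4, 0.1, 3.5]
grip_width: 0.0189
t 7.67 pos [0.4843 0.3191 0.1035] yaw 1.755 F [-0.36  0.08  3.52] w 0.0189 q [ 0.44  0.39 -0.18  1.    0.    0.25] tilt [ 0.  0. -1.]
tool shift mm [-0.1  0.5 -0.1] turn -0.0
```

```bash
python3 -m crank '[[0,0,-5,0,0],[0,0,-15,0,0],[0,0,-30,0,0],[0,0,-30,0,0],[0,0,-30,0,0],[0,0,0,0,0]]'
python3 - <<'E'
from h import *
pic('side','s5.png',(200,330,130,260),5)
to([.4845,.319,.103],1.755)
E
```

```text
t: 8.43
eef_pos: [0.4851, 0.3195, 0.2164]
tool_rot: [-1.119, -1.348, 1.34]
contact_force: [1.0, 0.0, -1.3]
grip_width: 0.0193
t 8.47 pos [0.4846 0.3193 0.2146] yaw 1.755 F [-0.99 -0.07 -0.54] w 0.0194 q [ 0.44  0.32  0.01  1.26 -0.    0.25] tilt [ 0.002  0.001 -1.   ]
tool shift mm [ -0.3 111.6   0.4] turn 0.0
```

View pics/s5.png

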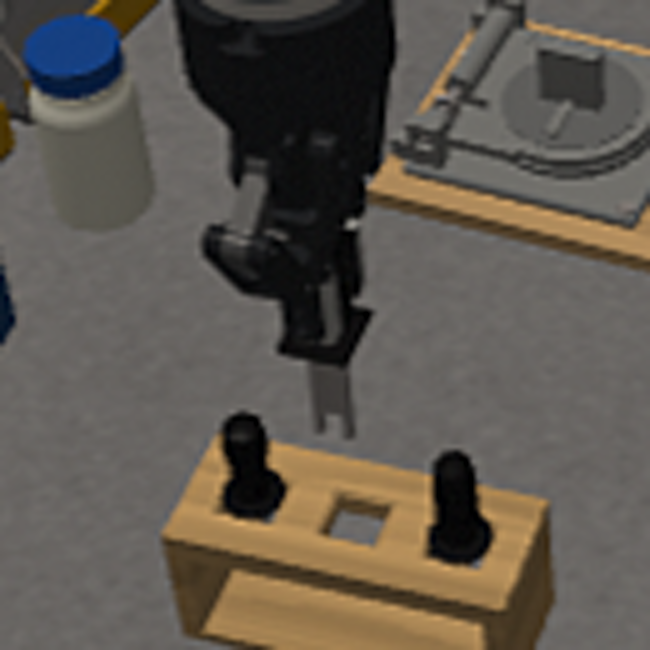

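```bash
python3 -m crank '[[0,0,-20,0,0.187],[0,0,0,0,0.187],[0,0,0,0,0.187],[0,0,0,0,0.187],[0,0,0,0,0.187],[0,0,0,0,0.187],[0,0,0,0,0.187],[0,0,0,0,0]]'
python3 - <<'E'
from h import *
pic('side','s6.png',(180,300,140,260),6)
s,M,y=st();to([.4845,.319,.103],1.755)
o=s['eef_pos']
for h in(-9,0,25,29,71,84):
    X=o+M@np.array([0,.003+h/1000-0.0,0]);print(h,((proj('side',X)-[140,180]+.5)*6-.5).round(1))
X=o+M@np.array([.01,.003+.084,0]);print('x+10',((proj('side',X)-[140,180]+.5)*6-.5).round(1))
E
```

```text
t: 9.48
eef_pos: [0.4839, 0.3189, 0.2324]
tool_rot: [-1.543, -0.349, 0.352]
contact_force: [0.3, 0.0, -0.8]
grip_width: 0.0193
t 9.53 pos [0.4839 0.3189 0.2325] yaw 0.4501 F [ 0.32 -0.6  -0.83] w 0.0192 q [ 0.44  0.32  0.05  1.31 -0.    1.56] tilt [-0.001 -0.001 -1.   ]
tool shift mm [ 7.000e-01  1.295e+02 -1.000e-01] turn -1.3049
-9 [[318.9 397. ]]
0 [[321.9 417.2]]
25 [[329.9 472.3]]
29 [[331.2 481. ]]
71 [[344.1 569.1]]
84 [[348.  595.4]]
x+10 [[317.9 595.8]]
```

View pics/s6.png

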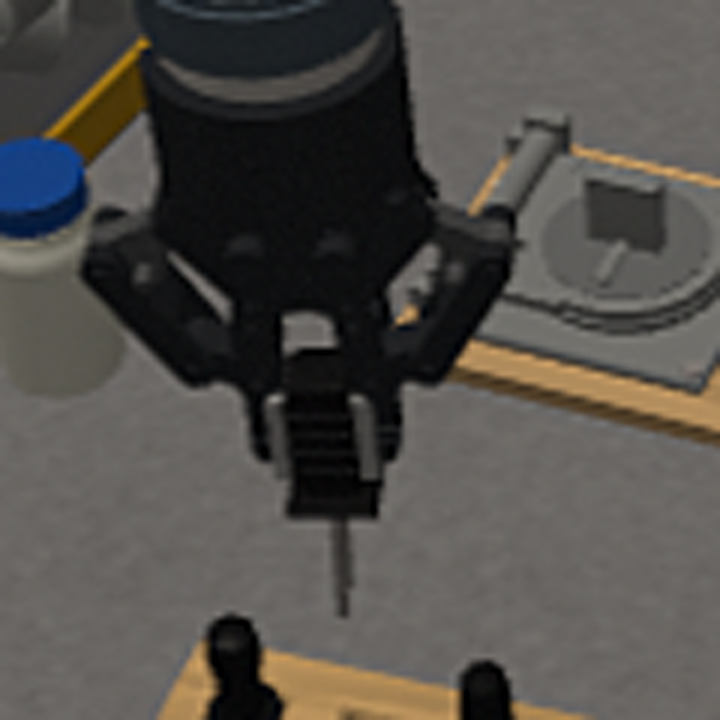

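```bash
python3 - <<'E'
from h import *
im=pic('side','s7.png',(235,290,175,225),14)
pic_=cv2.cvtColor(im,cv2.COLOR_RGB2GRAY).astype(int)
print('cols 190..204')
for rr in range(262,286): print(rr,pic_[rr,188:206])
s,M,y=st();o=s['eef_pos']
for z in(-8,0,8):
  print(z,proj('side',[o+M@np.array([0,h/1000,z/1000]) for h in(35.5,77.5,90.5)]).round(2).tolist())
E
```

```text
cols 190..204
262 [ 48  11  18  12   8   8  11   9   8   8  11  10  16  16   6  70 104 110]
263 [ 30  13  16  16  18  17  18  18  18  17  19  17  15  16   2  72 106 111]
264 [ 15  10  14  14  15  13  14  15  15  16  15  13  14  10   1  97 113 109]
265 [ 20  16  20  19  19  17  17  15  16  14  19  19  16  17  13  95 111 106]
266 [ 65  58  60  62  63  62  55  38  31  28  58  67  63  65  68  99 108 104]
267 [110 111 112 114 114 114 104  74  58  51 103 118 114 110 107 104 104 102]
268 [104 106 107 107 105 106 102  72  55  47  93 107 108 108 109 106 103 103]
269 [104 103 105 107 106 107 100  69  53  46  95 109 109 107 106 105 103 102]
270 [104 105 105 107 107 107 109  76  53  47  80 102 107 106 106 104 102 103]
271 [104 104 102 102 103 103 108  76  53  48  80 103 105 106 103 102 103 104]
272 [103 103 102  99  98 102 109  77  53  47  80 106 106 104 103 105 106 107]
273 [103 103 103 101 100 104 110  77  53  50  68 102 108 104 104 105 106 107]
274 [103 103 102 101 105 107 110  85  59  49  71 104 111 109 107 107 106 107]
275 [103 101 101 100 103 104 107  83  58  50  72 104 109 105 106 106 106
[... 256 characters left out ...]
  99 102 106 110  94  62  56  99 110 109 107 104 102 103 107]
280 [104 103 101 102 105 109 111  95  62  44  93 109 106 106 106 106 108 109]
281 [106 106 105 106 108 109 108 103  68  44  92 106 104 103 101 103 107 108]
282 [107 107 108 105 105 106 108 100  70  53  93 104 103 101 103 106 105 104]
283 [104 103 102 102 103 104 105 105 106 108 106 104 103 104 107 106 105 104]
284 [102 102 102 102 103 104 103 102 103 103 105 104 105 107 107 106 105 103]
285 [105 104 103 102 105 104 103 103 103 104 103 100 103 108 106 102 103 103]
-8 [[195.33, 257.95], [197.44, 272.57], [198.08, 276.94]]
0 [[194.91, 260.94], [197.05, 275.57], [197.69, 279.94]]
8 [[194.48, 263.96], [196.64, 278.6], [197.29, 282.97]]
```

View pics/s7.png

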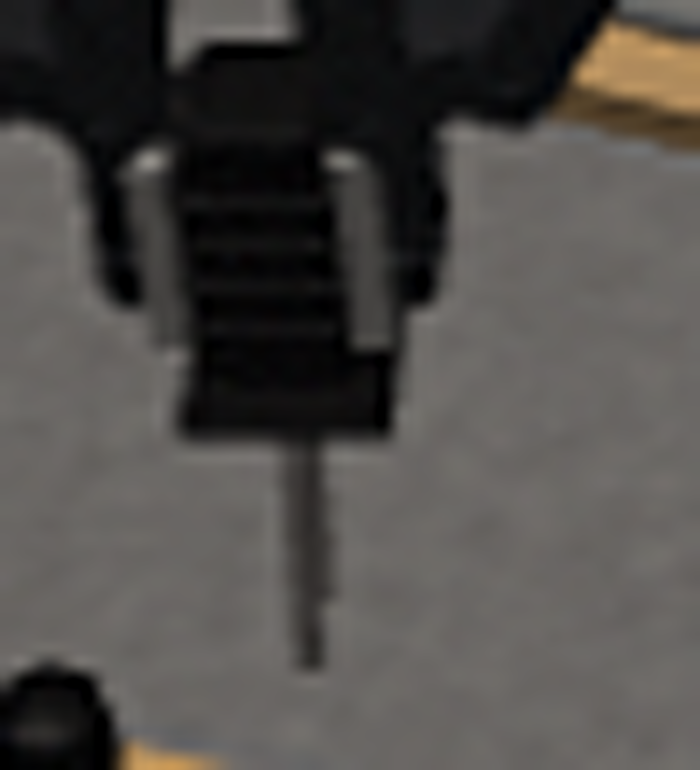

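```bash
python3 -m crank '[[0,0,0,0,-0.187],[0,0,0,0,-0.187],[0,0,0,0,-0.187],[0,0,0,0,-0.187],[0,0,0,0,-0.187],[0,0,0,0,-0.187],[0,0,0,0,-0.107]]'
python3 -m crank '[[0,-40,0,-13,0],[0,-45,0,-14,0],[0,-45,0,-14,0],[0,-45,0,-14,0],[0,-45,0,-14,0],[0,-40,10,-13,0],[0,-18,22,-4,0],[0,0,20,0,0]]'
python3 - <<'E'
from h import *
to([.5996,.0516,.1505],1.6788)
E
```

```text
t: 10.45
eef_pos: [0.4841, 0.319, 0.233]
tool_rot: [-1.154, -1.291, 1.292]
contact_force: [-0.2, -0.6, -1.1]
grip_width: 0.0192
t: 11.45
eef_pos: [0.599, 0.0498, 0.1801]
tool_rot: [-1.157, -1.286, 1.287]
contact_force: [0.1, 0.5, -0.5]
grip_width: 0.0191
t 11.45 pos [0.599  0.0498 0.1801] yaw 1.6766 F [ 0.07  0.46 -0.51] w 0.0191 q [-0.06  0.37  0.    1.2  -0.   -0.16] tilt [-0.001 -0.    -1.   ]
tool shift mm [ 1.7 29.6 -0.8] turn -0.0022
```

```bash
python3 -m crank '[[0,1.5,25,-0.7,-0.002],[0,0,5,0,0],[0,0,0,0,0]]'
python3 - <<'E'
from h import *
im=pic('side','s8.png',(190,250,205,255),12)
t=pic('top','t8.png',(110,215,230,340),6)
to([.5996,.0516,.1505],1.6788)
s,M,y=st();o=s['eef_pos']
f=lambda X:((proj('side',X)-[205,190]+.5)*12-.5).round(0).tolist()
for z in(-8,8): print(f([o+M@np.array([.06*(h-35.5)/1000,h/1000,z/1000]) for h in(35.5,77.5,90.5)]))
E
```

```text
t: 11.82
eef_pos: [0.5992, 0.0531, 0.1515]
tool_rot: [-1.156, -1.288, 1.288]
contact_force: [-0.1, -0.1, -1.0]
grip_width: 0.0195
t 11.93 pos [0.5996 0.0532 0.1523] yaw 1.678 F [ 0.14 -0.22 -0.96] w 0.0192 q [-0.05  0.39 -0.05  1.13 -0.   -0.16] tilt [ 0.001 -0.    -1.   ]
tool shift mm [-1.5  1.8  0.2] turn -0.0008
[[89.0, 90.0], [100.0, 252.0], [103.0, 301.0]]
[[161.0, 106.0], [171.0, 269.0], [173.0, 318.0]]
```

View pics/s8.png

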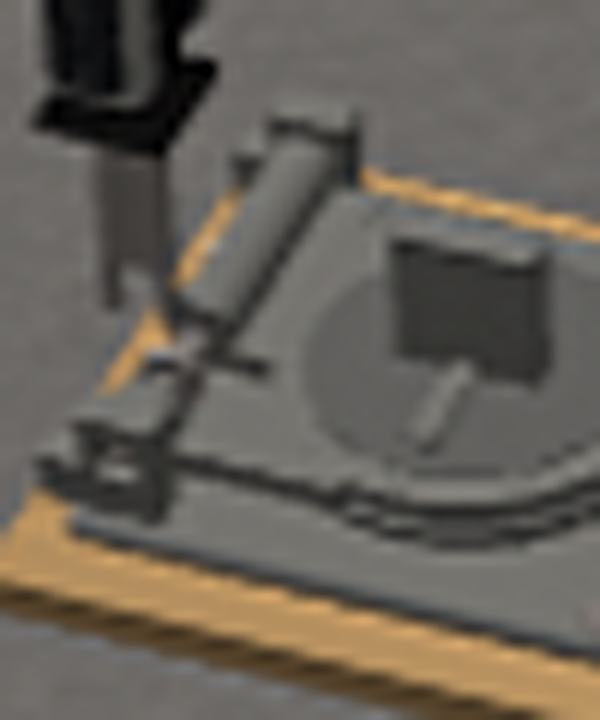

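View pics/t8.png

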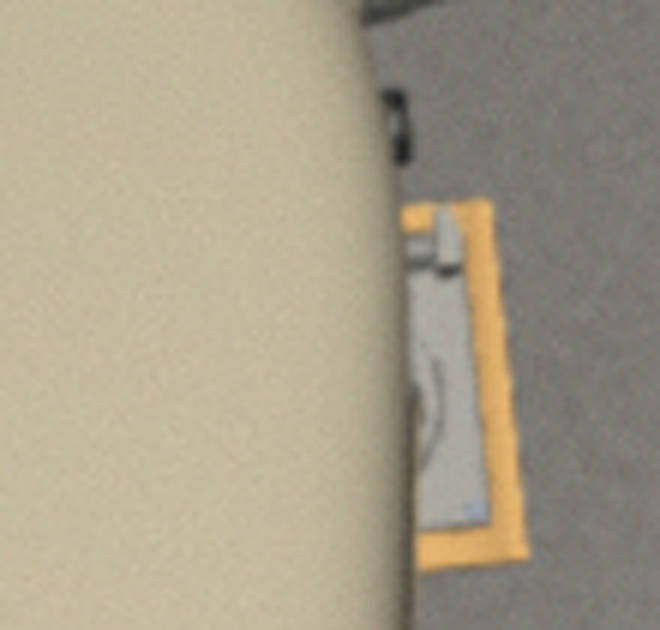

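```bash
cat > ov.py <<'E'
import sys
from fit2 import *
def circ(f,y,rad,x0=.058,z0=.036,n=24):
    a=np.linspace(0,2*np.pi,n+1);P=[f((x0+rad*np.cos(t),y,z0+rad*np.sin(t))) for t in a];return list(zip(P[:-1],P[1:]))
def box(f,x0,x1,y0,y1,z0,z1):
    P=[f((x,y,z)) for x in(x0,x1) for y in(y0,y1) for z in(z0,z1)]
    return [(P[i],P[j]) for i in range(8) for j in range(i+1,8) if bin(i^j).count('1')==1]
def valve(pv):
    f=lambda q:V(pv,q)
    L=box(f,.049,.067,.0475,.0575,.02,.0465)+box(f,.049,.067,-.0575,-.0475,.02,.0465)+box(f,-.017,.017,-.005,.005,.033,.070)
    for y in(.046,.038,-.046):L+=circ(f,y,.008)
    for y in(.0305,.0255):L+=circ(f,y,.0075)
    L+=circ(f,.0575,.0045)+circ(f,0,.044,0,.033)[:0]
    a=np.linspace(0,2*np.pi,40);P=[f((.044*np.cos(t),.044*np.sin(t),.033)) for t in a];L+=list(zip(P[:-1],P[1:]))
    return L
def fork(o,M,lean):
    g=lambda x,z,y:o+M@np.array([lean*max(0,z-.0355)+x,z,y])
    L=[]
    for x in(-.002,.002):
        for y in(-.008,.008):L.append((g(x,.0355,y),g(x,.0905,y)))
        for a,b in((-.008,-.0045),(.0045,.008)):L+= [(g(x,.0905,a),g(x,.0905,b)),(g(x,.0775,a),g(x,.0905,a)),(g(x,.0775,b),g(x,.0905,b))]
        L.append((g(x,.0775,-.0045),g(x,.0775,.0045)))
    for x in(-.015,.015):
        for y in(-.015,.015):
            L+=[(g(x,.0315,y),g(x,.0355,y)),(g(x,.0355,y),g(-x,.0355,y)),(g(x,.0355,y),g(x,.0355,-y))]
    return L
def draw2(im,cam,segs,crop,sc,fn,bias):
    b=im[:,:,::-1][crop[0]:crop[1],crop[2]:crop[3]];b=np.ascontiguousarray(cv2.resize(b,None,fx=sc,fy=sc,interpolation=cv2.INTER_CUBIC))
    for S_,col in segs:
      for a,c in S_:
        q=proj(cam,np.array([a,c]))+bias
        q=((q-[crop[2],crop[0]]+.5)*sc-.5)*16
        q=q.round().astype(int)
        cv2.line(b,tuple(int(i) for i in q[0]),tuple(int(i) for i in q[1]),col,1,cv2.LINE_AA,4)
    cv2.imwrite('pics/'+fn,b)
E
python3 - <<'E'
from ov import *
im=r.read_camera('side');np.save('im8.npy',im)
st_,M,y=st();o=st_['eef_pos'];print(o,y)
p=s.x.copy()
draw2(im,'side',[(valve(p),(0,0,255)),(fork(o,M,.06),(0,255,0))],(190,250,205,255),12,'v1.png',np.array([.1,.5]))
p[0]+=.0015
draw2(im,'side',[(valve(p),(0,0,255)),(fork(o,M,.06),(0,255,0))],(190,250,205,255),12,'v2.png',np.array([.1,.5]))
E
```

```text
[0.59968588 0.05316077 0.15233158] 1.6778046488920837
```

View pics/v2.png

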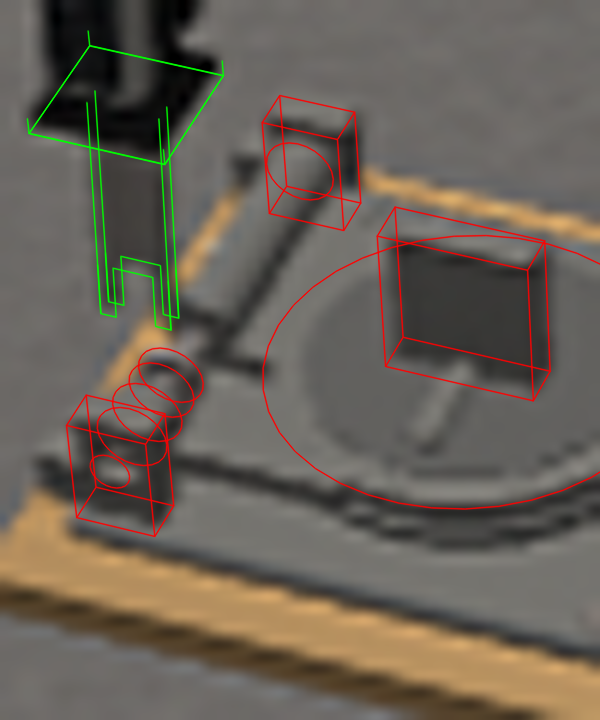

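```bash
python3 - <<'E'
from ov import *
im=np.load('im8.npy')
st_,M,y=st();o=st_['eef_pos']
p=s.x.copy();p[0]-=.0016;p[1]-=.0011
draw2(im,'side',[(valve(p),(0,0,255))],(196,238,205,235),18,'v3.png',np.array([.15,.4]))
draw2(im,'side',[(valve(p),(0,0,255)),(fork(o,M,.06),(0,255,0))],(190,232,205,255),14,'v4.png',np.array([.15,.4]))
draw2(im,'side',[],(196,238,205,235),18,'v5.png',np.array([.15,.4]))
E
cd pics; python3 -c "
import cv2,numpy as np
a=cv2.imread('v3.png');b=cv2.imread('v5.png');c=np.hstack([b,a]);print(c.shape);cv2.imwrite('v35.png',cv2.resize(c,(800,int(c.shape[0]*800/c.shape[1])),interpolation=cv2.INTER_AREA))"
```

```text
(756, 1080, 3)
```

View pics/v35.png

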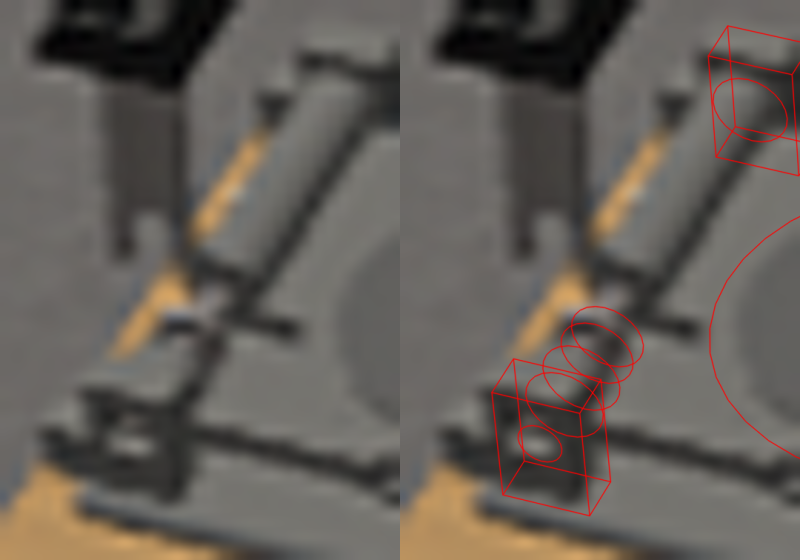

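View pics/v4.png

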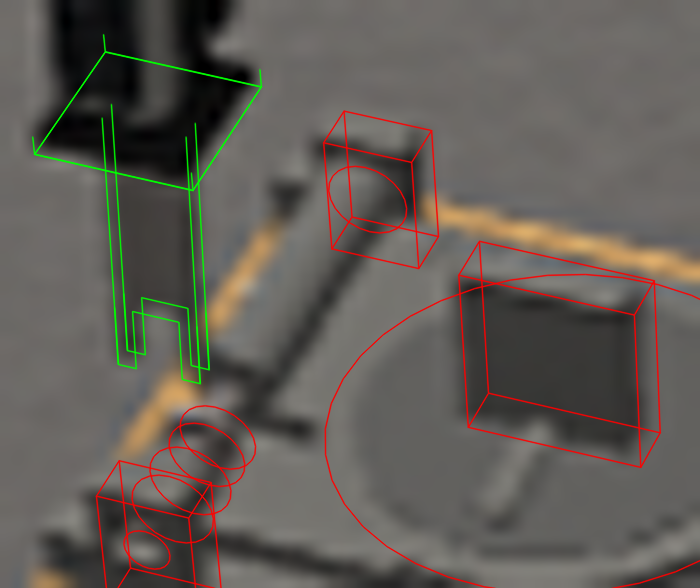

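```bash
python3 -m crank '[[0,14,0,2,0],[0,14.7,0,1.5,0],[0,0,10,0,0],[0,0,12,0,0],[0,0,10,0,0],[0,0,2,0,0],[0,0,0,0,0]]'
python3 - <<'E'
from h import *
to([.5965,.0505,.1185],1.6788)
E
```

```text
t: 12.85
eef_pos: [0.5928, 0.081, 0.1171]
tool_rot: [-1.157, -1.286, 1.287]
contact_force: [0.8, 0.2, -1.1]
grip_width: 0.0194
t 12.85 pos [0.5928 0.081  0.1171] yaw 1.6766 F [ 0.83  0.25 -1.13] w 0.0194 q [-0.    0.41 -0.11  1.05 -0.   -0.11] tilt [-0. -0. -1.]
tool shift mm [-30.7  -1.4  -0.5] turn -0.0022
```

```bash
python3 -m crank '[[0,-1.5,0,0,-0.002],[0,-1,0,0,0],[0,0,0,0,0]]'
python3 -m crank '[[0,-0.8,0,0,0],[0,0,0,0,0]]'
python3 -m crank '[[0,-0.8,0,0,0],[0,0,0,0,0]]'
```

```text
t: 13.22
eef_pos: [0.5931, 0.0786, 0.1175]
tool_rot: [-1.156, -1.289, 1.288]
contact_force: [0.4, -0.8, -1.2]
grip_width: 0.0193
t: 13.48
eef_pos: [0.5931, 0.078, 0.1173]
tool_rot: [-1.156, -1.289, 1.288]
contact_force: [0.4, -0.1, -0.8]
grip_width: 0.0197
t: 13.72
eef_pos: [0.5931, 0.0771, 0.1173]
tool_rot: [-1.156, -1.288, 1.288]
contact_force: [0.6, -0.2, -1.8]
grip_width: 0.0189
```

```bash
for i in 1 2 3 ; do python3 -m crank '[[0,-0.8,0,0,0],[0,0,0,0,0]]'| egrep 'eef|cont' ; done
```

```text
eef_pos: [0.5932, 0.0763, 0.1173]
contact_force: [0.3, 0.1, -0.1]
eef_pos: [0.5933, 0.0758, 0.1173]
contact_force: [0.6, 2.1, -0.9]
eef_pos: [0.5933, 0.0755, 0.1173]
contact_force: [-0.1, 5.3, -1.1]
```

```bash
python3 -m crank '[[0,4,0,0,0],[0,0,-15,0,0],[0,0,-15,0,0],[0,-15,-2,-0.4,0],[0,-13,0,0,0],[0,0,0,0,0],[0,0,0,0,0]]'
python3 - <<'E'
from ov import *
im=r.read_camera('side');np.save('im9.npy',im)
p=s.x.copy();p[0]-=.0016;p[1]-=.0011
tgt=V(p,(.058,.03145,.0))[:2]
to([tgt[0],tgt[1],.13],1.6788)
st_,M,y=st();o=st_['eef_pos']
draw2(im,'side',[],(190,232,205,245),18,'v6.png',np.array([.15,.4]))
draw2(im,'side',[(valve(p),(0,0,255)),(fork(o,M,.06),(0,255,0))],(190,232,205,245),18,'v7.png',np.array([.15,.4]))
E
```

```text
t: 15.35
eef_pos: [0.5962, 0.0506, 0.1488]
tool_rot: [-1.156, -1.287, 1.288]
contact_force: [-0.4, 0.0, -1.7]
grip_width: 0.0192
t 15.4 pos [0.5962 0.0509 0.1489] yaw 1.6787 F [ 0.11  0.19 -0.53] w 0.0192 q [-0.06  0.39 -0.06  1.12  0.   -0.16] tilt [-0.001  0.    -1.   ]
tool shift mm [-0.4 18.9 -0.2] turn -0.0001
```

View pics/v6.png

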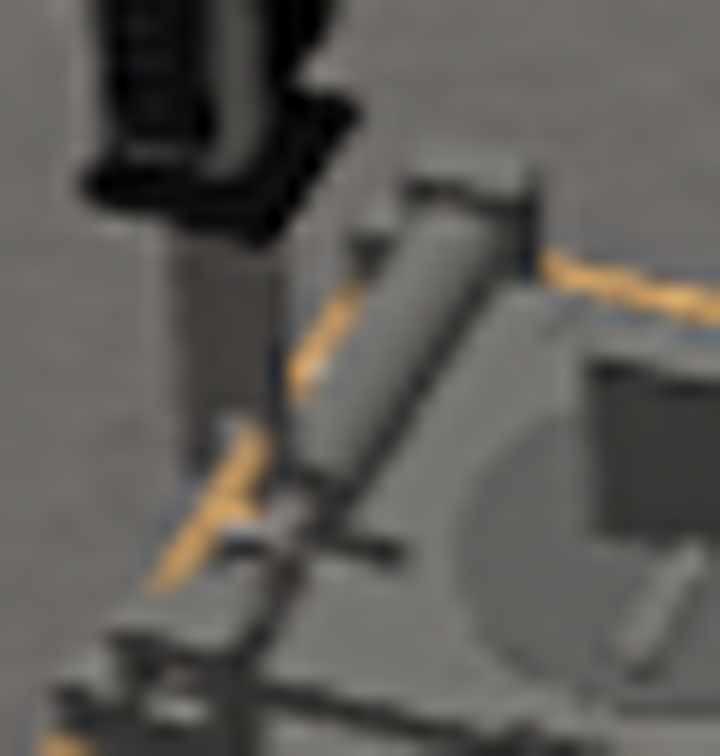

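View pics/v7.png

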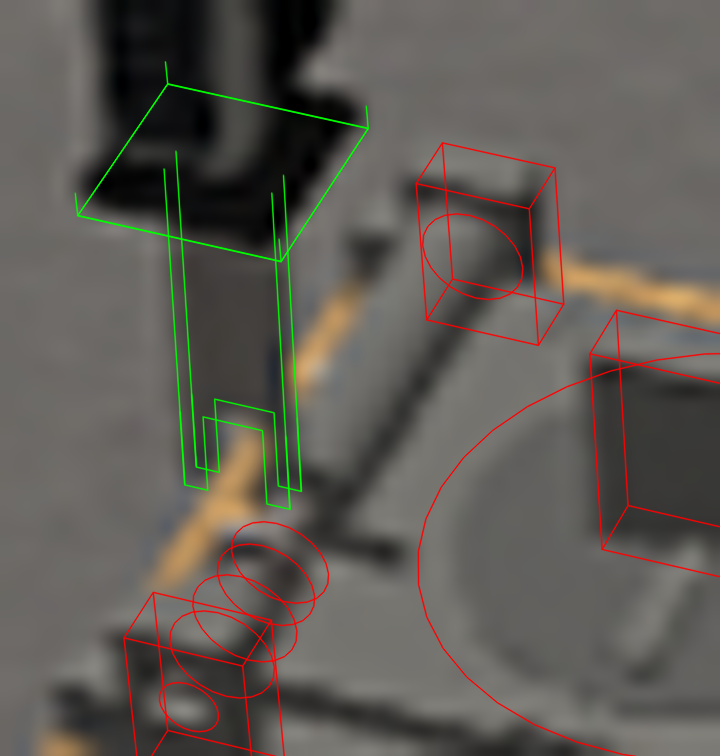

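```bash
python3 - <<'E'
from ov import *
im=np.load('im9.npy');g=cv2.cvtColor(im,cv2.COLOR_RGB2GRAY).astype(int)
for rr in(206,208,210,212,214): print(rr,'cols216..',g[rr,216:236], 'fin236..',g[rr,234:252])
p=s.x.copy();p[0]-=.0016;p[1]-=.0011
f=lambda q:V(p,q)
# barrel silhouette at rows; fin edges
for rr in(206,208,210,212):
    out=[]
    for y in np.linspace(-.046,.014,121):
        c=np.array([a for a,_ in circ(f,y,.008,n=60)]);q=proj('side',c)+[.15,.4]
        m=abs(q[:,1]-rr)<.3
        out+=list(q[m,0])
    print(rr,'barrel',min(out).round(2),max(out).round(2))
print('fin front top/bot left/right',(proj('side',[f((.017,.005,.07)),f((.017,.005,.033)),f((-.017,.005,.07)),f((-.017,.005,.033))])+[.15,.4]).round(2).tolist())
for rr in(212,214,216,218): print(rr,'fin',g[rr,234:254])
E
```

```text
206 cols216.. [ 60  64  64  64  62  98 106 123 112 115 121 117 109  95  75  50  89 119
 122 117] fin236.. [122 117 119 113 134 134 152 165 179 166 141 130 116 107 105 105 103 101]
208 cols216.. [ 63  63  66  64  62  96 141 147 124 116 113 105  91  67  60 108 120 116
 116 102] fin236.. [116 102 111 111 116 119 117 123 116 105 111 104 104 124 152 164 167 180]
210 cols216.. [ 62  64  64  64  48 152 168 129 114 111 103  86  59  73 111 119 115 116
 115 117] fin236.. [115 117 120  78  41  45  62  84 103 116 120 121 119 119 119 111  96 106]
212 cols216.. [ 59  63  66  62  51 109 121 116 109  98  81  54  88 116 118 116 115 116
 117 116] fin236.. [117 116 114  83  58  55  58  57  55  56  54  52  50  45  49  39  60  90]
214 cols216.. [ 58  95 139 112  63  89 114 110  94  75  50  87 115 117 115 117 116 105
  96  96] fin236.. [ 96  96 100  81  58  55  57  56  57  57  57  56  55  56  57  50  66  93]
206 barrel 225.58 233.08
208 barrel 224.32 231.82
210 barrel 223.04 230.58
212 barrel 221.75 229.34
fin front top/bot left/right [[237.27, 209.16], [237.95, 220.02], [249.82, 212.0], [250.27, 222.88]]
212 fin [117 116 114  83  58  55  58  57  55  56  54  52  50  45  49  39  60  90
  99 107]
214 fin [ 96  96 100  81  58  55  57  56  57  57  57  56  55  56  57  50  66  93
  99  97]
216 fin [ 96  98 100  86  63  54  56  57  56  57  56  56  56  56  57  51  67  94
  99  98]
218 fin [ 97  98 100  88  62  53  53  54  54  54  54  56  55  56  57  52  54  89
 100  97]
```

```bash
python3 -m crank '[[0,-1,0,-0.2,0],[0,0,6,0,0],[0,0,5,0,0],[0,0,0,0,0]]'
python3 -m crank '[[0,0,2,0,0],[0,0,1.5,0,0],[0,0,0,0,0]]'
```

```text
t: 15.9
eef_pos: [0.5964, 0.0501, 0.1376]
tool_rot: [-1.155, -1.288, 1.289]
contact_force: [-0.7, -0.2, -0.7]
grip_width: 0.0193
t: 16.27
eef_pos: [0.5966, 0.05, 0.1347]
tool_rot: [-1.156, -1.288, 1.289]
contact_force: [-0.4, -0.4, -0.9]
grip_width: 0.0194
```

```bash
python3 -m crank '[[0,0,1,0,0],[0,0,1,0,0],[0,0,0,0,0]]'
python3 -m crank '[[0,0,1,0,0],[0,0,1,0,0],[0,0,0,0,0]]'
```

```text
t: 16.65
eef_pos: [0.5966, 0.05, 0.1327]
tool_rot: [-1.156, -1.288, 1.289]
contact_force: [0.1, -0.6, -0.0]
grip_width: 0.0191
t: 17.02
eef_pos: [0.5966, 0.05, 0.1307]
tool_rot: [-1.156, -1.288, 1.289]
contact_force: [0.3, -0.0, -1.7]
grip_width: 0.0192
```

```bash
python3 -m crank '[[0,0,1,0,0],[0,0,1,0,0],[0,0,0,0,0]]'
python3 -m crank '[[0,0,1,0,0],[0,0,1,0,0],[0,0,0,0,0]]'
```

```text
t: 17.4
eef_pos: [0.5966, 0.05, 0.1287]
tool_rot: [-1.156, -1.288, 1.289]
contact_force: [0.6, 0.2, -0.1]
grip_width: 0.0195
t: 17.77
eef_pos: [0.5966, 0.05, 0.1267]
tool_rot: [-1.156, -1.288, 1.289]
contact_force: [-0.0, -0.1, -0.7]
grip_width: 0.0193
```

```bash
python3 -m crank '[[0,0,1,0,0],[0,0,1,0,0],[0,0,0,0,0]]'
python3 -m crank '[[0,0,1.5,0,0],[0,0,1.5,0,0],[0,0,0,0,0]]'
```

```text
t: 18.15
eef_pos: [0.5967, 0.05, 0.1247]
tool_rot: [-1.156, -1.288, 1.289]
contact_force: [0.3, -0.2, -0.8]
grip_width: 0.0195
t: 18.52
eef_pos: [0.5966, 0.05, 0.1216]
tool_rot: [-1.156, -1.288, 1.289]
contact_force: [-0.7, -0.2, -0.3]
grip_width: 0.019
```

```bash
python3 -m crank '[[0,0,1.5,0,0],[0,0,1.5,0,0],[0,0,0,0,0]]'
python3 -m crank '[[0,-0.7,0,0,0],[0,-0.7,0,0,0],[0,0,0,0,0]]'
```

```text
t: 18.9
eef_pos: [0.5966, 0.05, 0.1186]
tool_rot: [-1.156, -1.288, 1.289]
contact_force: [0.1, -0.4, -0.9]
grip_width: 0.0192
t: 19.27
eef_pos: [0.5969, 0.0486, 0.1189]
tool_rot: [-1.156, -1.289, 1.288]
contact_force: [0.5, 0.0, -0.3]
grip_width: 0.0191
```

```bash
python3 -m crank '[[0,-0.7,0,0,0],[0,-0.7,0,0,0],[0,0,0,0,0]]'
python3 - <<'E'
from ov import *
im=r.read_camera('side');np.save('im10.npy',im)
draw2(im,'side',[],(190,232,205,245),18,'v8.png',np.array([.15,.4]))
E
```

```text
t: 19.65
eef_pos: [0.597, 0.0474, 0.1188]
tool_rot: [-1.156, -1.289, 1.288]
contact_force: [0.3, 1.5, -1.1]
grip_width: 0.0189
```

View pics/v8.png

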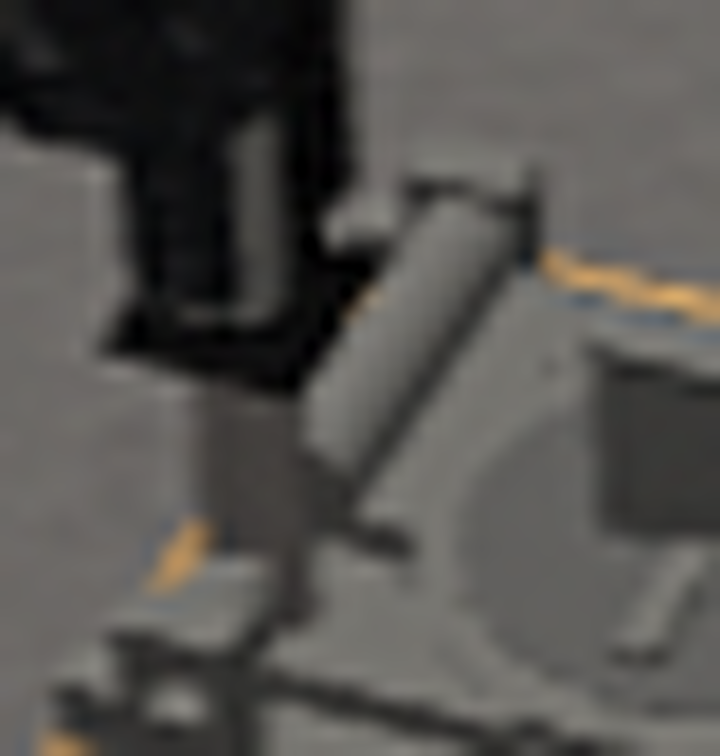

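```bash
python3 -m crank '[[0,-0.8,0,0,0],[0,-0.8,0,0,0],[0,0,0,0,0]]'
python3 -m crank '[[0,-0.8,0,0,0],[0,-0.8,0,0,0],[0,0,0,0,0]]'
```

```text
t: 20.08
eef_pos: [0.5971, 0.0459, 0.1188]
tool_rot: [-1.156, -1.289, 1.288]
contact_force: [0.2, 4.7, -0.5]
grip_width: 0.0193
t: 20.45
eef_pos: [0.5973, 0.0442, 0.1188]
tool_rot: [-1.156, -1.289, 1.288]
contact_force: [-0.2, 5.5, -0.2]
grip_width: 0.0191
```

```bash
python3 -m crank '[[0,-0.8,0,0,0],[0,-0.8,0,0,0],[0,0,0,0,0]]'
python3 -m crank '[[0,-0.8,0,0,0],[0,-0.8,0,0,0],[0,0,0,0,0]]'
```

```text
t: 20.82
eef_pos: [0.5974, 0.0428, 0.1188]
tool_rot: [-1.155, -1.289, 1.288]
contact_force: [-0.0, 5.8, -0.0]
grip_width: 0.0193
t: 21.2
eef_pos: [0.5975, 0.0414, 0.1188]
tool_rot: [-1.155, -1.289, 1.288]
contact_force: [-1.3, 5.3, 0.1]
grip_width: 0.0192
```

```bash
python3 -m crank '[[0,-0.8,0,0,0],[0,-0.8,0,0,0],[0,0,0,0,0]]'
python3 -m crank '[[0,-0.7,0,0,0],[0,0,0,0,0]]'
python3 -m crank '[[0,-0.7,0,0,0],[0,0,0,0,0]]'
```

```text
t: 21.58
eef_pos: [0.5977, 0.0399, 0.1188]
tool_rot: [-1.155, -1.289, 1.288]
contact_force: [-0.3, 7.6, 0.7]
grip_width: 0.0192
t: 21.82
eef_pos: [0.5977, 0.0393, 0.1188]
tool_rot: [-1.154, -1.289, 1.288]
contact_force: [-1.3, 6.9, 1.1]
grip_width: 0.0193
t: 22.08
eef_pos: [0.5978, 0.0387, 0.1188]
tool_rot: [-1.154, -1.29, 1.288]
contact_force: [-1.2, 7.8, 0.2]
grip_width: 0.0189
```

```bash
python3 -m crank '[[0,-0.6,0,0,0],[0,0,0,1,0],[0,0,0,0,0]]'
python3 -m crank '[[0,0.1,0,1.5,-0.015],[0,0.1,0,1.5,-0.015],[0,0,0,0,0]]'
```

```text
t: 22.45
eef_pos: [0.5969, 0.0381, 0.1188]
tool_rot: [-1.154, -1.29, 1.288]
contact_force: [-0.3, 8.3, -0.5]
grip_width: 0.0192
t: 22.82
eef_pos: [0.5939, 0.0379, 0.1188]
tool_rot: [-1.139, -1.312, 1.309]
contact_force: [-0.0, 8.2, -1.1]
grip_width: 0.0193
```

```bash
python3 -m crank '[[0,0.2,0,2.1,-0.03],[0,0.2,0,2.1,-0.03],[0,0,0,0,0]]'
python3 - <<'E'
from ov import *
im=r.read_camera('side');np.save('im11.npy',im)
draw2(im,'side',[],(190,240,205,260),14,'v9.png',np.array([.15,.4]))
to([0,0,0],1.6788)
E
```

```text
t: 23.2
eef_pos: [0.5896, 0.0376, 0.1188]
tool_rot: [-1.107, -1.355, 1.353]
contact_force: [-1.6, 8.1, 1.0]
grip_width: 0.0193
t 23.25 pos [0.5896 0.0376 0.1188] yaw 1.7698 F [-0.89  9.58  0.17] w 0.0194 q [-0.08  0.4  -0.13  1.05  0.   -0.28] tilt [-0.     0.002 -1.   ]
tool shift mm [ 79.4 118.9 585.4] turn 0.091
```

View pics/v9.png

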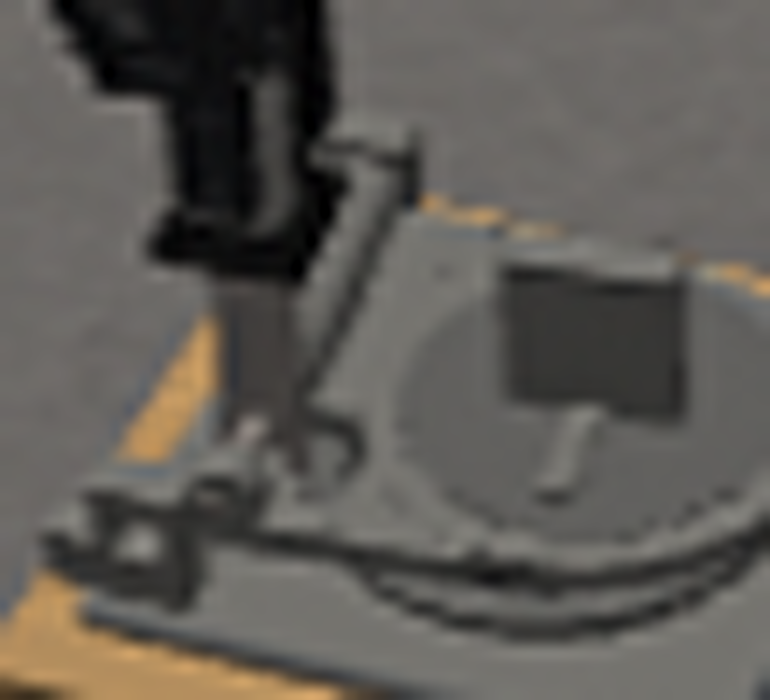

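```bash
python3 -m crank '[[0,0.4,0,2.1,-0.03],[0,0.3,0,2.1,-0.03],[0,0,0,0,0]]'
python3 -m crank '[[0,0.3,0,2.1,-0.03],[0,0.3,0,2.1,-0.03],[0,0,0,0,0]]'
```

```text
t: 23.62
eef_pos: [0.5852, 0.0374, 0.1188]
tool_rot: [-1.074, -1.398, 1.396]
contact_force: [-1.3, 8.2, -0.2]
grip_width: 0.0195
t: 24.0
eef_pos: [0.5809, 0.0368, 0.1188]
tool_rot: [-1.039, -1.441, 1.439]
contact_force: [-1.0, 8.0, 0.2]
grip_width: 0.019
```

```bash
python3 -m crank '[[0,0.3,0,2.1,-0.03],[0,0,0,0,0]]'
python3 - <<'E'
from ov import *
im=r.read_camera('side');np.save('im11.npy',im)
draw2(im,'side',[],(190,240,205,260),14,'v10.png',np.array([.15,.4]))
to([0,0,0],1.6788)
E
```

```text
t: 24.25
eef_pos: [0.5789, 0.0363, 0.1188]
tool_rot: [-1.022, -1.462, 1.46]
contact_force: [-2.5, 7.6, 0.8]
grip_width: 0.0192
t 24.3 pos [0.5788 0.0363 0.1187] yaw 1.9196 F [-0.99  7.45  0.85] w 0.0189 q [-0.08  0.38 -0.16  1.04  0.   -0.43] tilt [-0.001  0.002 -1.   ]
tool shift mm [163.5 119.1 556.4] turn 0.2408
```

View pics/v10.png

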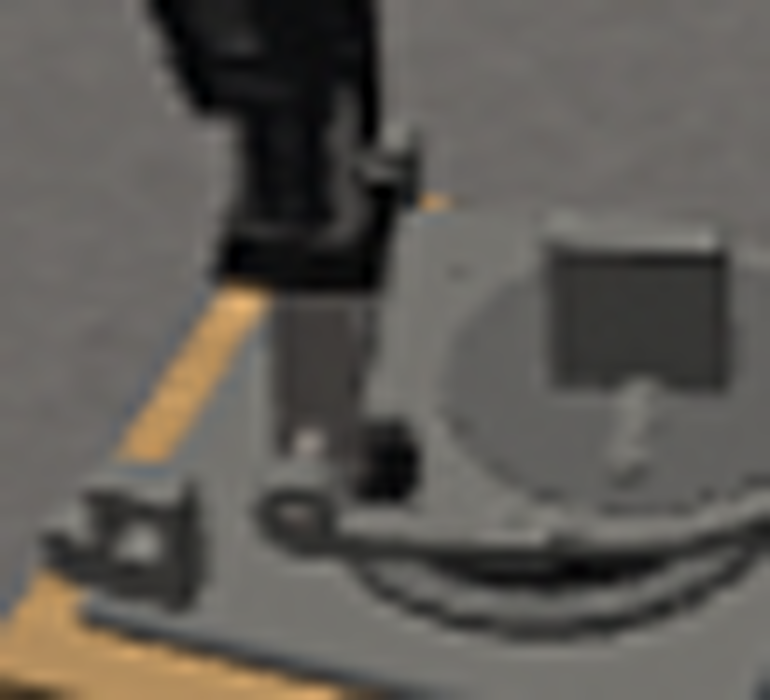

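```bash
python3 -m crank '[[0,1.5,0,0,0],[0,1.5,0,0,0],[0,1.5,0,0,0],[0,1.5,0,0,0],[0,0,0,0,0]]'
python3 -m crank '[[0,0.8,0,0,0],[0,0.8,0,0,0],[0,0,0,0,0]]'
```

```text
t: 24.92
eef_pos: [0.577, 0.0415, 0.1187]
tool_rot: [-1.023, -1.461, 1.461]
contact_force: [-0.7, 4.3, 0.5]
grip_width: 0.0189
t: 25.3
eef_pos: [0.5766, 0.0428, 0.1187]
tool_rot: [-1.024, -1.461, 1.461]
contact_force: [-1.6, 4.7, -0.8]
grip_width: 0.019
```

```bash
python3 -m crank '[[0,1,0,0,0],[0,0.8,0,0,0],[0,0,0,0,0]]'
python3 -m crank '[[0,0.8,0,0,0],[0,0.8,0,0,0],[0,0,0,0,0]]'
```

```text
t: 25.68
eef_pos: [0.5763, 0.0441, 0.1188]
tool_rot: [-1.025, -1.46, 1.461]
contact_force: [-0.1, 0.6, -0.6]
grip_width: 0.019
t: 26.05
eef_pos: [0.5756, 0.046, 0.1188]
tool_rot: [-1.024, -1.461, 1.461]
contact_force: [0.8, 0.6, -0.9]
grip_width: 0.019
```

```bash
python3 -m crank '[[0,0,0,-1.2,0],[0,0,-2,0,0],[0,0,-3,0,0],[0,0,0,0,0]]'
python3 -m crank '[[0,0,-6,0,0],[0,0,-12,0,0],[0,0,-25,0,0],[0,0,-30,0,0],[0,0,-30,0,0],[0,0,0,0,0]]'
python3 - <<'E'
from ov import *
im=r.read_camera('side')
draw2(im,'side',[],(170,240,195,275),10,'v11.png',0)
to([.4843,.3191,.2],1.755)
E
```

```text
t: 26.55
eef_pos: [0.5769, 0.0464, 0.1241]
tool_rot: [-1.024, -1.461, 1.461]
contact_force: [-0.2, -0.2, -0.5]
grip_width: 0.0191
t: 27.3
eef_pos: [0.5777, 0.0463, 0.2299]
tool_rot: [-1.029, -1.464, 1.46]
contact_force: [0.1, 0.6, -1.9]
grip_width: 0.0194
t 27.35 pos [0.5771 0.0464 0.2281] yaw 1.9191 F [ 0.01  0.23 -1.88] w 0.0192 q [-0.06  0.31  0.04  1.29  0.   -0.41] tilt [ 0.002 -0.    -1.   ]
tool shift mm [288.   27.8  -5.8] turn 0.1641
```

View pics/v11.png

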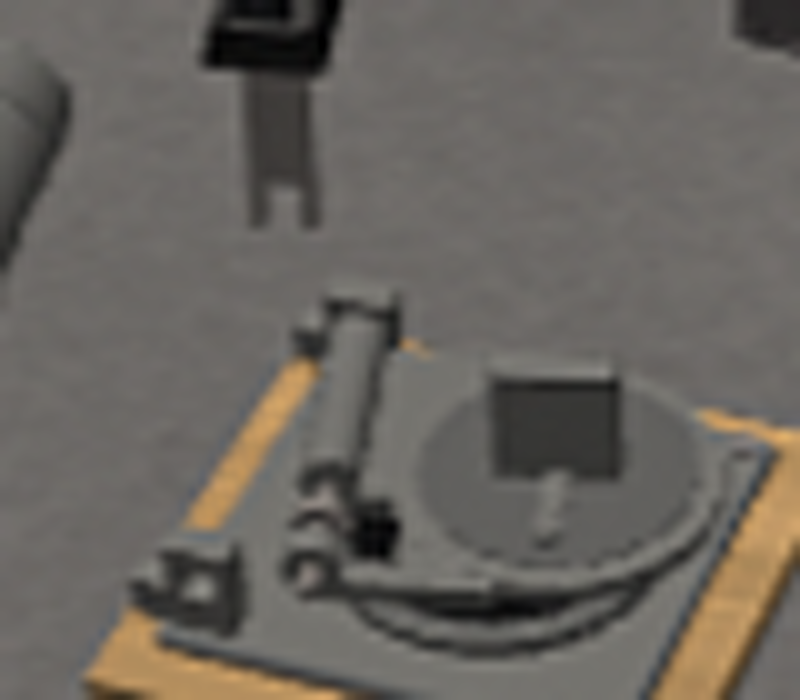

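```bash
python3 -m crank '[[0,0,-5,0,0.164],[0,0,0,0,0]]'
python3 - <<'E'
from h import *
to([.4843,.3191,.23],1.755)
E
```

```text
t: 27.6
eef_pos: [0.5765, 0.0464, 0.2312]
tool_rot: [-1.115, -1.344, 1.345]
contact_force: [0.4, -0.4, -1.0]
grip_width: 0.0192
t 27.6 pos [0.5765 0.0464 0.2312] yaw 1.7559 F [ 0.4  -0.41 -0.99] w 0.0192 q [-0.06  0.31  0.04  1.3   0.   -0.25] tilt [-0.001  0.    -1.   ]
tool shift mm [285.    1.3  40.4] turn 0.0009
```

```bash
python3 -m crank '[[0,40,0,5.7,0],[0,45,0,6.4,0],[0,45,0,6.4,0],[0,45,0,6.4,0],[0,45,0,6.4,0],[0,45,0,6.4,0],[0,20,0,2.7,0],[0,0,0,0,0]]'
python3 - <<'E'
from h import *
to([.4843,.3191,.2],1.755)
E
```

```text
t: 28.6
eef_pos: [0.4843, 0.3199, 0.2312]
tool_rot: [-1.114, -1.346, 1.347]
contact_force: [0.1, -0.3, -0.5]
grip_width: 0.019
t 28.6 pos [0.4843 0.3199 0.2312] yaw 1.759 F [ 0.07 -0.3  -0.51] w 0.019 q [ 0.44  0.32  0.05  1.3  -0.    0.25] tilt [-0.001 -0.001 -1.   ]
tool shift mm [-0.8 31.2  0.1] turn 0.004
```

```bash
python3 -m crank '[[0,-0.8,15,0,0.004],[0,0,25,0,0],[0,0,20,0,0],[0,0,8,0,0],[0,0,0,0,0]]'
python3 - <<'E'
from ov import *
im=r.read_camera('side')
draw2(im,'side',[],(240,340,150,250),7,'v12.png',0)
to([.4843,.3191,.1035],1.755)
E
```

```text
t: 29.22
eef_pos: [0.4851, 0.3175, 0.1632]
tool_rot: [-1.119, -1.339, 1.341]
contact_force: [-0.2, 0.4, -0.3]
grip_width: 0.0189
t 29.27 pos [0.4853 0.3178 0.1639] yaw 1.7503 F [ 0.59  0.31 -0.08] w 0.0195 q [ 0.44  0.35 -0.08  1.14 -0.    0.26] tilt [ 0. -0. -1.]
tool shift mm [ 1.4 60.4  0.8] turn -0.0047
```

View pics/v12.png

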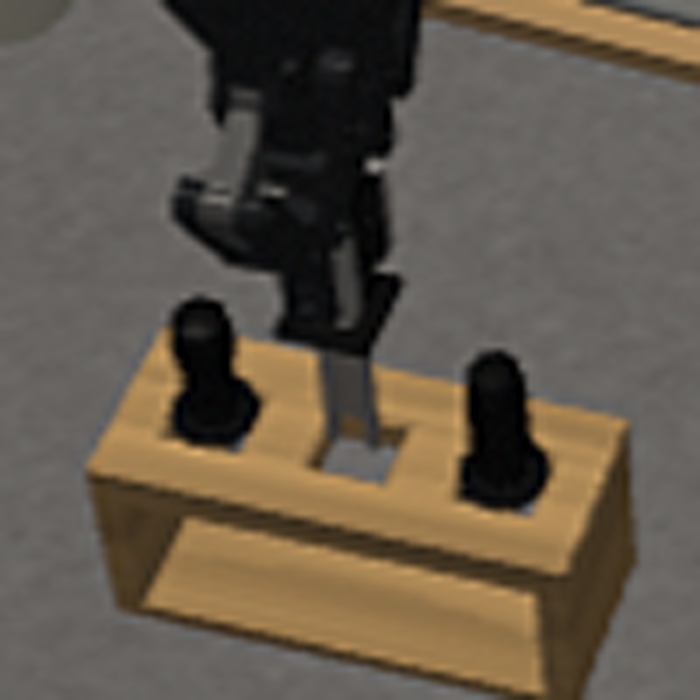

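```bash
python3 -m crank '[[0,1.4,8,0.8,-0.005],[0,0,15,0,0],[0,0,20,0,0],[0,0,11,0,0],[0,0,0,0,0]]'
python3 - <<'E'
from h import *
to([.4843,.3191,.1035],1.755)
E
```

```text
t: 29.9
eef_pos: [0.4834, 0.3195, 0.1088]
tool_rot: [-1.115, -1.343, 1.346]
contact_force: [0.6, -0.7, -0.2]
grip_width: 0.0193
t 29.9 pos [0.4834 0.3195 0.1088] yaw 1.7561 F [ 0.6  -0.7  -0.18] w 0.0193 q [ 0.44  0.39 -0.17  1.02 -0.    0.25] tilt [-0.002 -0.001 -1.   ]
tool shift mm [-0.5  5.3 -0.8] turn 0.0011
```

```bash
python3 -m crank '[[0,-0.4,2,-0.5,0],[0,0,2,0,0],[0,0,1,0,0],[0,0,0,0,0]]'
python3 - <<'E'
from h import *
to([.4843,.3191,.1035],1.755)
E
```

```text
t: 30.4
eef_pos: [0.4845, 0.3193, 0.1049]
tool_rot: [-1.116, -1.344, 1.344]
contact_force: [-0.8, -0.1, -1.5]
grip_width: 0.0191
t 30.4 pos [0.4845 0.3193 0.1049] yaw 1.756 F [-0.76 -0.09 -1.51] w 0.0191 q [ 0.44  0.39 -0.18  1.   -0.    0.25] tilt [ 0.  0. -1.]
tool shift mm [-0.2  1.4  0.2] turn 0.001
```

```bash
python3 -m crank '[[0,-0.2,1,0,0],[0,0,0.6,0,0],[0,0,0,0,0]]'
python3 -m crank '[[40,0,0,0,0],[80,0,0,0,0],[100,0,0,0,0],[100,0,0,0,0],[100,0,0,0,0]]'
python3 - <<'E'
from ov import *
im=r.read_camera('side')
draw2(im,'side',[],(240,340,150,250),7,'v13.png',0)
to([.4843,.3191,.1035],1.755)
E
```

```text
t: 30.78
eef_pos: [0.4846, 0.3191, 0.1035]
tool_rot: [-1.116, -1.345, 1.344]
contact_force: [-1.9, -0.8, 3.7]
grip_width: 0.0191
t: 31.4
eef_pos: [0.4845, 0.3191, 0.1032]
tool_rot: [-1.116, -1.344, 1.344]
contact_force: [-0.3, -0.8, -0.1]
grip_width: 0.0855
t 31.45 pos [0.4845 0.3192 0.1032] yaw 1.756 F [-0.01 -0.62  0.42] w 0.0856 q [ 0.44  0.39 -0.18  1.    0.    0.25] tilt [ 0.  0. -1.]
tool shift mm [-0.  -0.3  0.2] turn 0.001
```

View pics/v13.png

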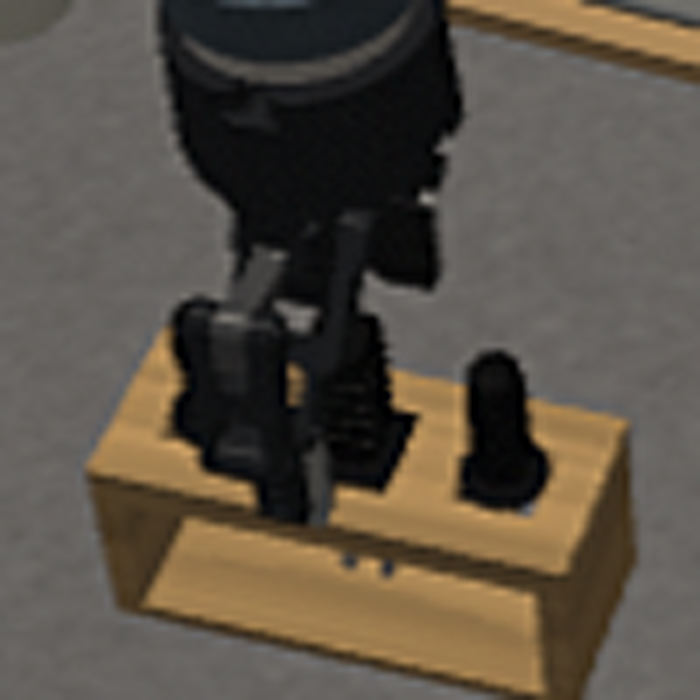

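```bash
python3 -m crank '[[100,0,-10,0,0],[100,0,-25,0,0],[100,0,-35,0,0],[100,0,-35,0,0],[100,0,-20,0,0]]'
python3 - <<'E'
from ov import *
im=r.read_camera('side');np.save('i_s.npy',im);t=r.read_camera('top');np.save('i_t.npy',t)
draw2(im,'side',[],(180,260,200,300),8,'v14.png',0)
draw2(t,'top',[],(135,215,235,335),8,'v15.png',0)
draw2(im,'side',[],(240,340,150,250),5,'v16.png',0)
to([.4843,.3191,.1035],1.755)
for c in('top','side'):
    print(c,[(np.round(d['at'],1).tolist(),round(d['conf'],2)) for d in r.search_frame(c,'fin')])
    print([(np.round(d['at'],1).tolist(),round(d['conf'],2)) for d in r.search_frame(c,'tray')])
E
```

```text
t: 32.08
eef_pos: [0.4848, 0.3193, 0.231]
tool_rot: [-1.117, -1.347, 1.342]
contact_force: [-0.6, 0.6, 0.1]
grip_width: 0.0855
t 32.17 pos [0.4853 0.3195 0.2311] yaw 1.7561 F [ 0.62 -0.48  0.61] w 0.0853 q [ 0.44  0.32  0.05  1.3  -0.    0.25] tilt [ 0.004  0.002 -1.   ]
tool shift mm [ -0.4 127.6   1.6] turn 0.0011
top [([178.7, 294.5], 0.96)]
[([194.4, 421.3], 0.66)]
side [([215.3, 244.9], 0.88)]
[([164.4, 312.1], 0.69)]
```

View pics/v14.png

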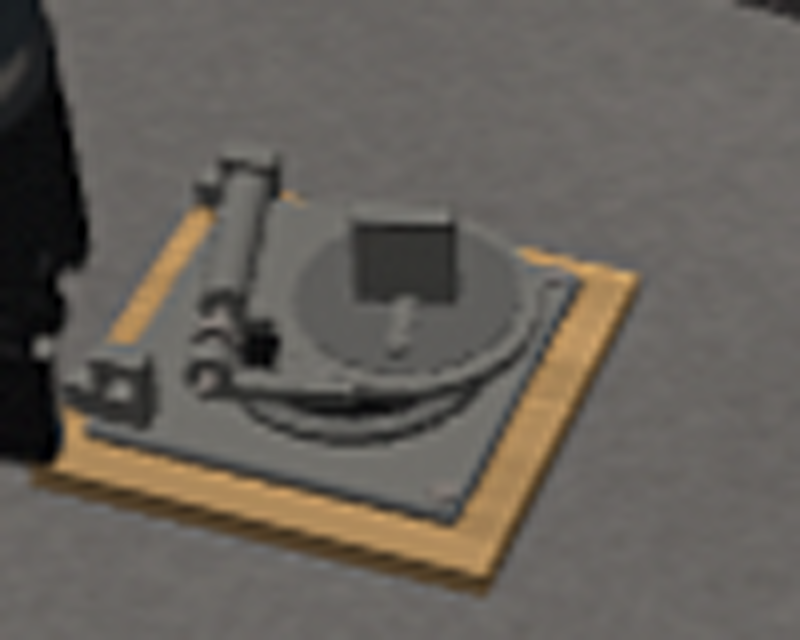

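View pics/v15.png

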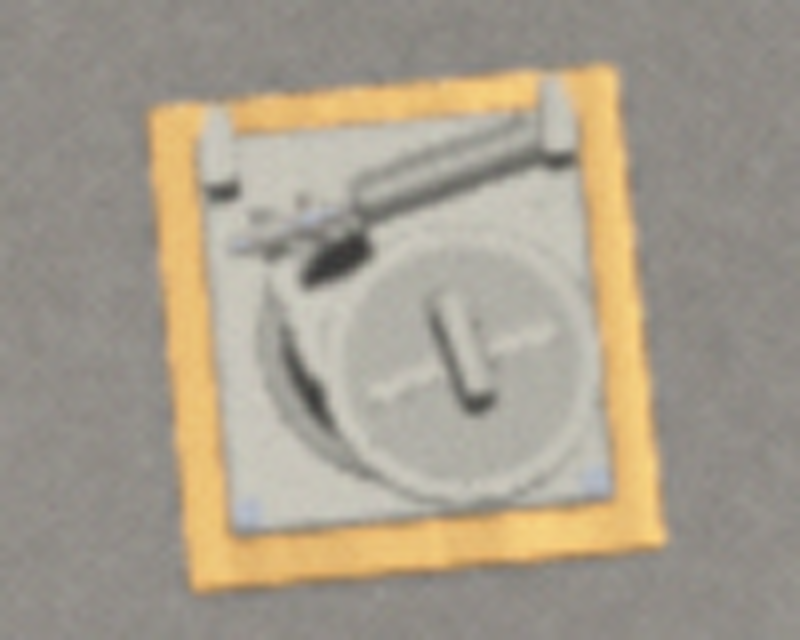

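View pics/v16.png

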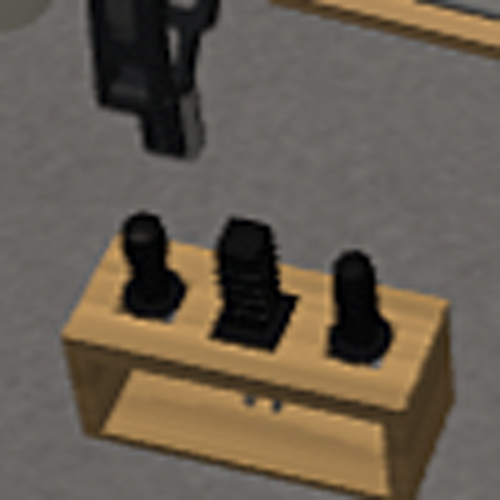

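```bash
cat > fl.py <<'E'
from ov import *
bias={'top':np.array([-.3,-1.3]),'side':np.array([.15,.4])}
pv=s.x.copy();pv[0]-=.0016;pv[1]-=.0011
def flapfit(o,z0=.026,x0=(.54,.01,.35)):
    f=lambda p,q:V(p,(q[0],q[1],q[2]+z0))
    rs=lambda p:np.concatenate([proj(c,f(p,q))[0]+bias[c]-px for c,px,q in o])
    m=least_squares(rs,x0);return m.x,rs(m.x).reshape(-1,2)
E
python3 - <<'E'
from fl import *
a=lambda u,v:T(u,v,8,180,200);b=lambda u,v:T(u,v,8,135,235)
o=[('top',b(447,297),(.017,0,.044)),('top',b(484,392),(-.017,0,.044)),
('side',a(352,224),(.017,.005,.044)),('side',a(458,224),(-.017,.005,.044)),('side',a(457,303),(-.017,.005,.007)),('side',a(355,300),(.017,.005,.007))]
x,e=flapfit(o);print(x.round(4),e.round(1).tolist())
xs,_=flapfit(o[2:]);xt,_=flapfit(o[:2]);print('side',xs.round(4),'top',xt.round(4))
# pivot check: stub root location in valve frame
def inv(w): 
    d=np.array(w[:2])-pv[:2];c,s_=np.cos(pv[2]),np.sin(pv[2]);return np.array([c*d[0]+s_*d[1],-s_*d[0]+c*d[1]])*1000
for q in((.058,-.046,.01),(.058,.055,.01),(.058,-.053,.01)): print(q,inv(V(x,q)).round(1))
im=np.load('i_s.npy');t=np.load('i_t.npy')
f=lambda q:V(x,(q[0],q[1],q[2]-.01)) 
def fl(x):
    f=lambda q:V(x,q);L=box(f,-.017,.017,-.005,.005,.033,.07)
    for y in(-.046,.038,.046):L+=circ(f,y,.008)
    L+=circ(f,.055,.003)
    A=np.linspace(0,2*np.pi,40);P=[f((.044*np.cos(t),.044*np.sin(t),.033)) for t in A];return L+list(zip(P[:-1],P[1:]))
lv=valve(pv)[:24]
draw2(im,'side',[(lv,(0,0,255)),(fl(x),(0,255,0))],(180,260,200,300),8,'v17.png',bias['side'])
draw2(t,'top',[(lv,(0,0,255)),(fl(x),(0,255,0))],(135,215,235,335),8,'v18.png',bias['top'])
E
```

```text
[ 0.534  -0.0048  0.3871] [[0.1, -1.0], [0.6, 0.2], [-0.1, -0.4], [0.0, 0.0], [0.5, 1.0], [0.1, 1.0]]
side [ 0.5352 -0.0061  0.4131] top [ 0.5329 -0.004   0.3787]
(0.058, -0.046, 0.01) [ 58.4 -45.1]
(0.058, 0.055, 0.01) [30.5 52. ]
(0.058, -0.053, 0.01) [ 60.3 -51.8]
```

View pics/v17.png

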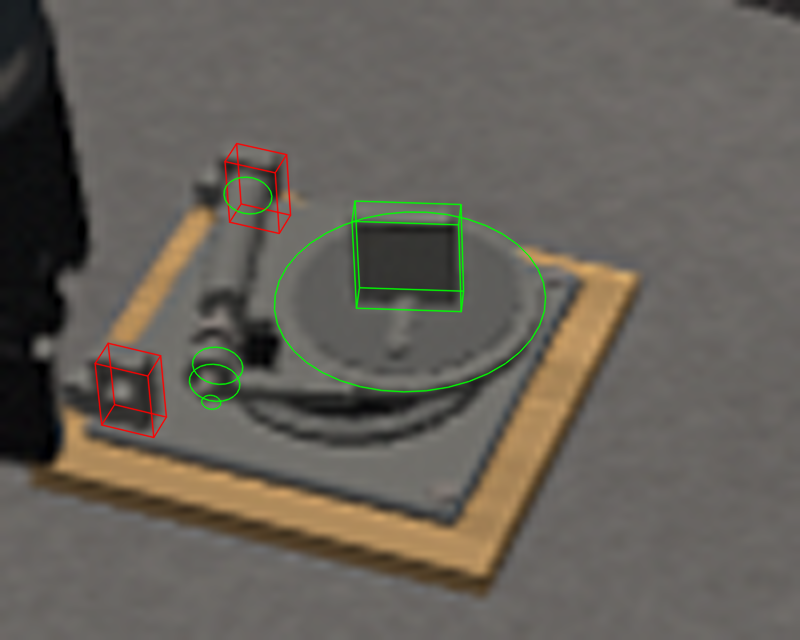

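View pics/v18.png

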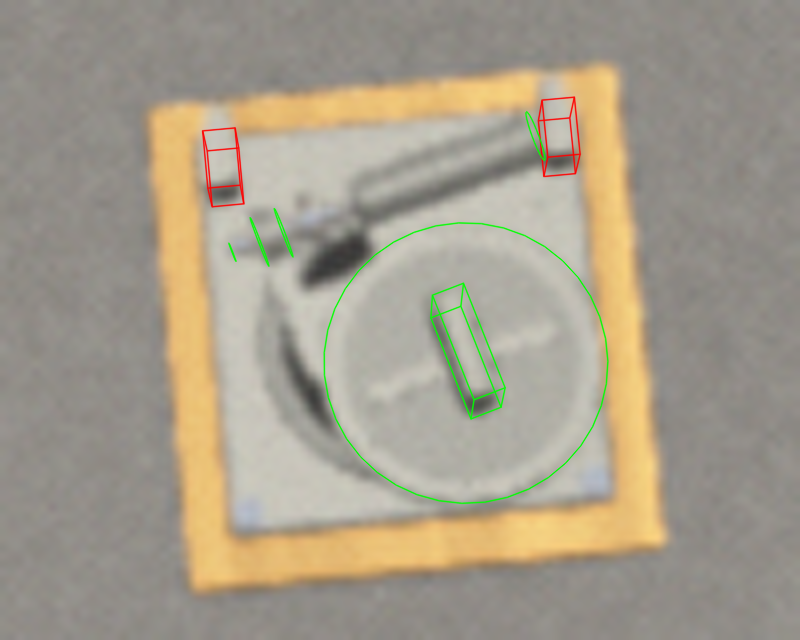

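```bash
python3 -m crank '[[70,0,0,0,-0.1],[70,0,0,0,-0.1]]' 40
python3 - <<'E'
from fl import *
X=V([.534,-.0048,.385],(0,.001,.064));print(X);to([X[0],X[1],.11],1.956)
c=np.array([421.5,196])-bias['top'];print('tray',atz('top',c[1],c[0],.02).round(4)); c=np.array([311,164])-bias['side'];print(atz('side',c[1],c[0],.01).round(4))
E
```

```text
t: 32.62
eef_pos: [0.4841, 0.3189, 0.227]
tool_rot: [-0.999, -1.487, 1.491]
contact_force: [-0.5, -0.4, 0.0]
grip_width: 0.06
[ 0.53362444 -0.0038732   0.064     ]
t 32.62 pos [0.4841 0.3189 0.227 ] yaw 1.9592 F [-0.54 -0.36  0.  ] w 0.06 q [0.44 0.32 0.04 1.29 0.   0.05] tilt [-0.002 -0.001 -1.   ]
tool shift mm [-317.5  117.2   76.2] turn 0.0032
tray [ 0.5001 -0.3282  0.02  ]
[ 0.4915 -0.319   0.01  ]
```

```bash
python3 -m crank '[[70,-40,0,9.6,0],[70,-45,0,10.8,0],[70,-45,0,10.8,0],[70,-45,0,10.8,0],[70,-45,0,10.8,0],[70,-45,0,10.8,0],[70,-45,20,10.8,0],[70,-7.5,30,1.8,0]]'
python3 - <<'E'
from fl import *
to([.5336,-.0039,.11],1.956)
E
```

```text
t: 33.62
eef_pos: [0.5335, -0.0064, 0.1771]
tool_rot: [-1.004, -1.485, 1.485]
contact_force: [0.4, 0.6, -0.6]
grip_width: 0.0595
t 33.62 pos [ 0.5335 -0.0064  0.1771] yaw 1.9528 F [ 0.37  0.59 -0.61] w 0.0595 q [-0.17  0.26 -0.17  1.14 -0.   -0.55] tilt [ 0. -0. -1.]
tool shift mm [ 2.3 67.1 -1. ] turn -0.0032
```

```bash
python3 -m crank '[[70,2.3,25,-1,-0.003],[70,0,30,0,0],[70,0,12,0,0],[70,0,0,0,0]]'
python3 - <<'E'
from fl import *
im=r.read_camera('side')
draw2(im,'side',[],(180,260,200,300),8,'v19.png',0)
to([.5336,-.0039,.064],1.956)
E
```

```text
t: 34.12
eef_pos: [0.5328, -0.0011, 0.1105]
tool_rot: [-0.998, -1.488, 1.489]
contact_force: [0.3, -1.5, 0.9]
grip_width: 0.0599
t 34.17 pos [ 0.5333 -0.0012  0.1114] yaw 1.9591 F [ 0.02  1.1  -0.03] w 0.0598 q [-0.16  0.31 -0.28  0.98  0.   -0.55] tilt [-0.  0. -1.]
tool shift mm [-2.6 47.4  0.7] turn 0.0031
```

View pics/v19.png

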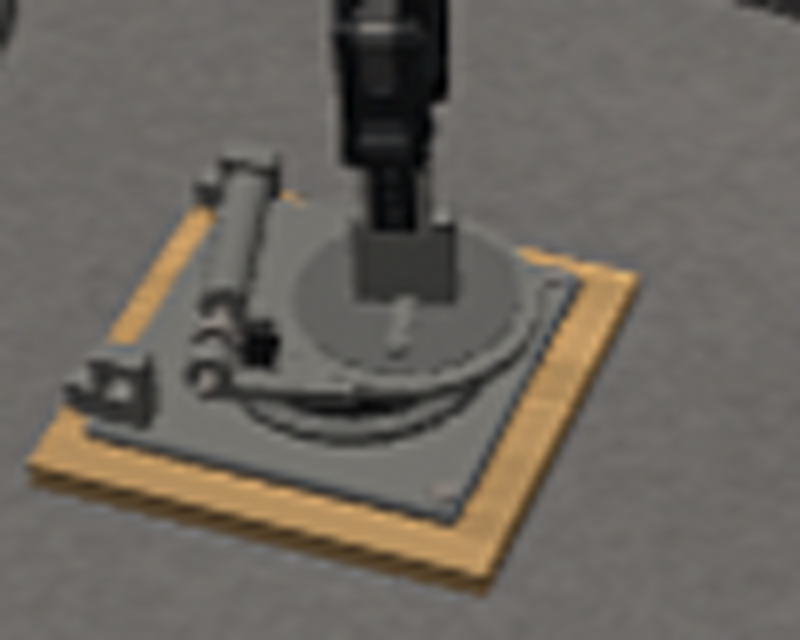

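```bash
python3 -m crank '[[70,-2.6,15,0.5,0.003],[70,0,18,0,0],[70,0,9,0,0],[70,0,4,0,0],[70,0,0,0,0]]'
python3 - <<'E'
from fl import *
to([.5336,-.0039,.064],1.956)
E
```

```text
t: 34.8
eef_pos: [0.5339, -0.0038, 0.0653]
tool_rot: [-1.002, -1.487, 1.487]
contact_force: [0.7, -0.3, -0.0]
grip_width: 0.0598
t 34.8 pos [ 0.5339 -0.0038  0.0653] yaw 1.956 F [ 0.73 -0.27 -0.  ] w 0.0598 q [-0.16  0.36 -0.35  0.87  0.   -0.55] tilt [ 0. -0. -1.]
tool shift mm [0.1 1.3 0.3] turn 0.0
```

Now I close slowly and watch the force.

```bash
python3 -m crank '[[30,0,0,0,0],[18,0,0,0,0],[12,0,0,0,0],[0,0,0,0,0],[0,0,0,0,0],[0,0,0,0,0]]' 30
python3 - <<'E'
from fl import *
to([.5336,-.0039,.064],1.956)
E
```

```text
t: 35.55
eef_pos: [0.534, -0.0039, 0.0655]
tool_rot: [-1.002, -1.487, 1.487]
contact_force: [-0.7, -0.6, 5.6]
grip_width: 0.0096
t 35.55 pos [ 0.534  -0.0039  0.0655] yaw 1.956 F [-0.67 -0.62  5.63] w 0.0096 q [-0.16  0.36 -0.35  0.87 -0.   -0.55] tilt [ 0.001 -0.    -1.   ]
tool shift mm [0.2 1.5 0.4] turn -0.0
```

```bash
python3 -m crank '[[0,0,-0.8,0,0],[0,1,0,0,0],[0,1.5,0,0,0],[0,0,0,0,0]]' 45
python3 -m crank '[[0,1.5,0,0,0],[0,1.5,0,0,0],[0,1.5,0,0,0],[0,0,0,0,0]]'
```

```text
t: 36.05
eef_pos: [0.5326, -0.0013, 0.0658]
tool_rot: [-1.001, -1.487, 1.487]
contact_force: [0.7, -1.2, -1.8]
grip_width: 0.009
t: 36.55
eef_pos: [0.5311, 0.0028, 0.066]
tool_rot: [-1.002, -1.487, 1.487]
contact_force: [-0.2, 0.1, -1.0]
grip_width: 0.0093
```

```bash
python3 -m crank '[[0,2,0,0,0],[0,2,0,0,0],[0,2,0,0,0],[0,0,0,0,0]]'
python3 - <<'E'
from fl import *
im=r.read_camera('side')
draw2(im,'side',[],(180,260,200,300),8,'v20.png',0)
to([.5336,-.0039,.064],1.956)
E
```

```text
t: 37.05
eef_pos: [0.5288, 0.0084, 0.066]
tool_rot: [-1.001, -1.487, 1.487]
contact_force: [-0.5, 0.2, -1.9]
grip_width: 0.0089
t 37.1 pos [0.5289 0.0083 0.066 ] yaw 1.9561 F [-0.25  0.47 -1.25] w 0.0094 q [-0.14  0.35 -0.36  0.86 -0.   -0.53] tilt [ 0. -0. -1.]
tool shift mm [-13.1   2.    0.2] turn 0.0001
```

View pics/v20.png

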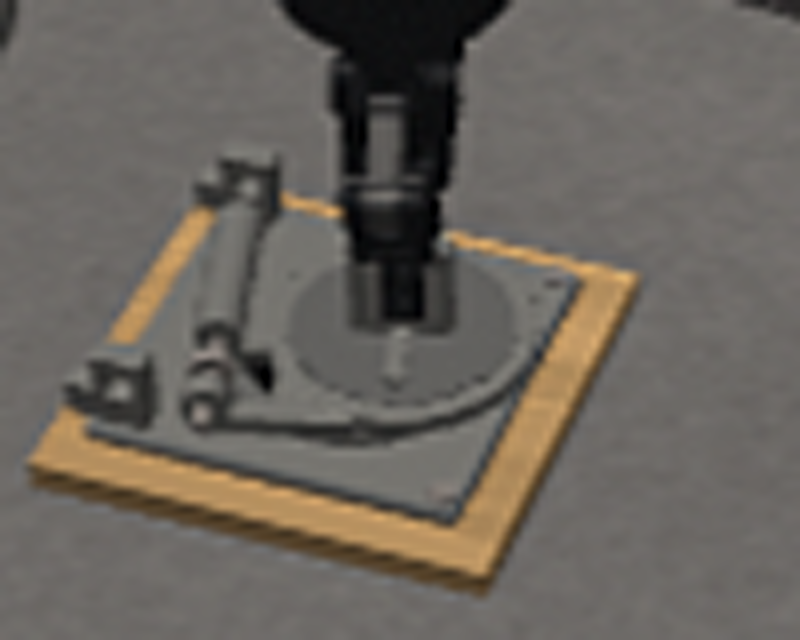

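```bash
python3 -m crank '[[0,0,-2,0,0],[0,0,-4,0,0],[0,0,-6,0,0],[0,0,0,0,0]]'
python3 -m crank '[[0,0,-15,0,0],[0,0,-25,0,0],[0,0,-30,0,0],[0,0,-30,0,0],[0,0,0,0,0]]'
python3 - <<'E'
from fl import *
im=r.read_camera('side')
draw2(im,'side',[],(120,260,190,330),5,'v21.png',0)
to([.497,-.324,.18],1.956)
E
```

```text
t: 37.6
eef_pos: [0.5293, 0.0081, 0.0787]
tool_rot: [-1.003, -1.488, 1.487]
contact_force: [0.3, -0.3, -1.5]
grip_width: 0.0091
t: 38.22
eef_pos: [0.53, 0.0081, 0.1809]
tool_rot: [-1.006, -1.49, 1.486]
contact_force: [-0.2, -0.2, -1.9]
grip_width: 0.0091
t 38.27 pos [0.5293 0.0082 0.1792] yaw 1.956 F [ 0.72  0.56 -2.15] w 0.0093 q [-0.14  0.26 -0.18  1.14  0.   -0.53] tilt [ 0.002 -0.    -1.   ]
tool shift mm [-295.7   -0.7  154.7] turn 0.0
```

View pics/v21.png

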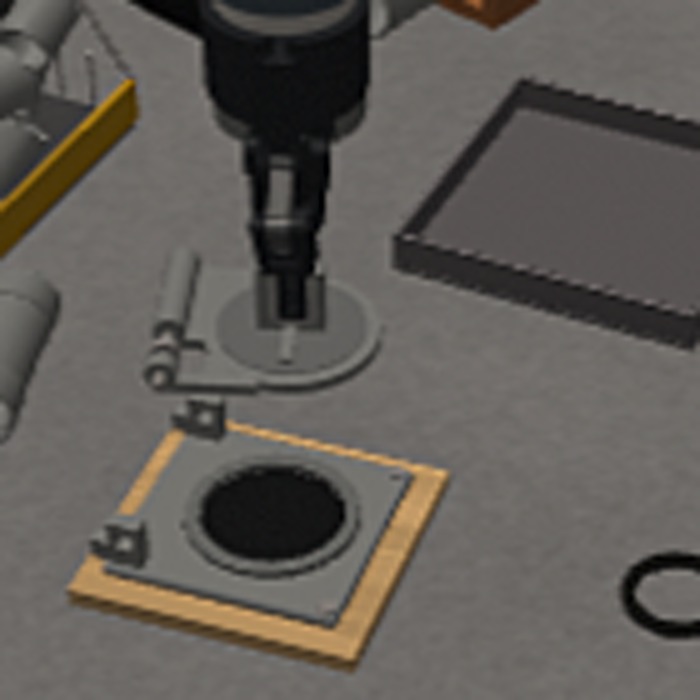

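```bash
python3 -m crank '[[0,-25,0,14,0],[0,-38,0,21.3,0],[0,-43,0,24.3,0],[0,-43,0,24.3,0],[0,-43,0,24.3,0],[0,-43,0,24.3,0],[0,-38,0,21,0],[0,-18.8,0,10.4,0]]'
python3 -m crank '[[0,0,15,0,0],[0,0,25,0,0],[0,0,25,0,0],[0,0,15,0,0],[0,0,8,0,0],[0,0,0,0,0]]'
python3 - <<'E'
from fl import *
im=r.read_camera('side');t=r.read_camera('top')
draw2(im,'side',[],(100,220,240,380),5,'v22.png',0);draw2(t,'top',[],(130,260,360,490),5,'v23.png',0)
to([.487,-.324,.044],1.956)
E
```

```text
t: 39.28
eef_pos: [0.4858, -0.3255, 0.1768]
tool_rot: [-1.001, -1.485, 1.485]
contact_force: [-0.8, 0.7, -1.5]
grip_width: 0.0097
t: 40.02
eef_pos: [0.4867, -0.3233, 0.0897]
tool_rot: [-1.001, -1.487, 1.487]
contact_force: [-1.2, -0.4, -1.3]
grip_width: 0.009
t 40.12 pos [ 0.487  -0.3239  0.0906] yaw 1.9562 F [ 0.45 -0.31 -1.55] w 0.0091 q [-0.73  0.41 -0.19  0.97  0.   -1.12] tilt [ 0.001 -0.001 -1.   ]
tool shift mm [-0.1 46.6  0. ] turn 0.0002
```

View pics/v22.png

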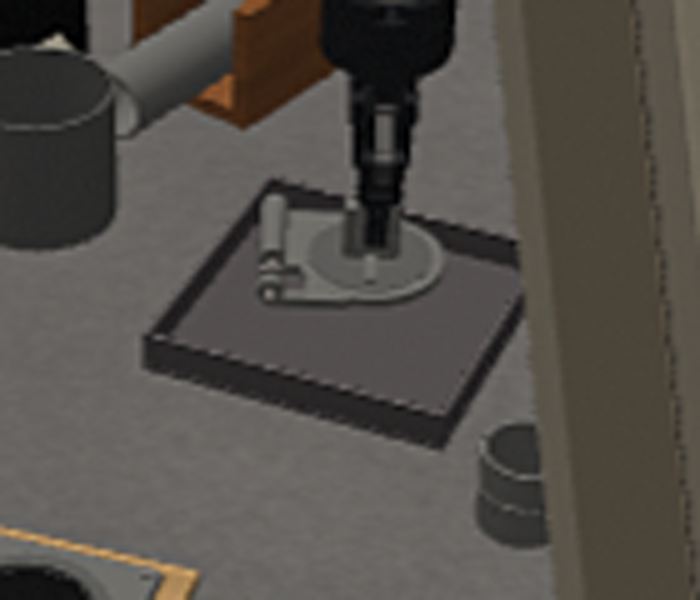

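View pics/v23.png

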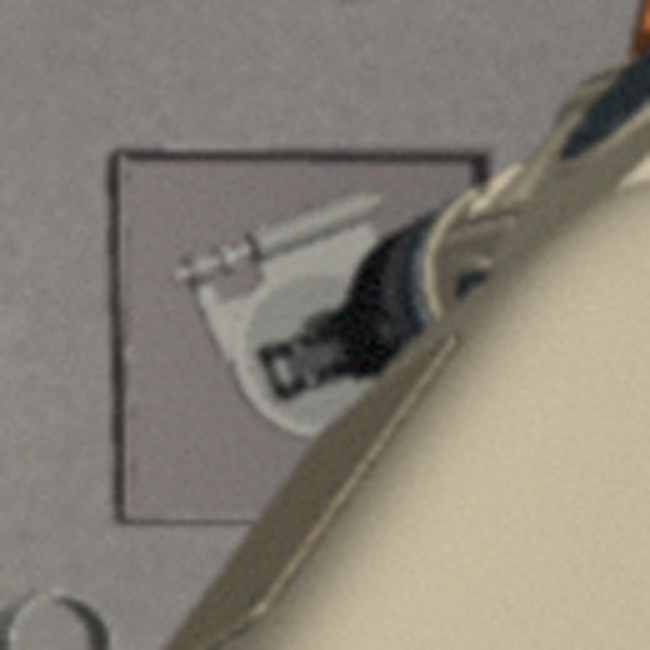

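```bash
python3 -m crank '[[0,0,14,0,0],[0,0,14,0,0],[0,0,8,0,0],[0,0,4,0,0],[0,0,0,0,0]]'
python3 -m crank '[[0,0,1.5,0,0],[0,0,1.5,0,0],[0,0,0,0,0]]'
```

```text
t: 40.75
eef_pos: [0.4866, -0.3238, 0.0497]
tool_rot: [-1.001, -1.487, 1.487]
contact_force: [0.2, 0.7, -0.8]
grip_width: 0.0093
t: 41.12
eef_pos: [0.4866, -0.3238, 0.047]
tool_rot: [-1.002, -1.487, 1.487]
contact_force: [-0.5, 0.2, -1.4]
grip_width: 0.0093
```

```bash
python3 -m crank '[[0,0,1,0,0],[0,0,0.7,0,0],[0,0,0,0,0]]'
python3 -m crank '[[0,0,0.6,0,0],[0,0,0.4,0,0],[0,0,0,0,0]]'
```

```text
t: 41.5
eef_pos: [0.4866, -0.3238, 0.0452]
tool_rot: [-1.002, -1.487, 1.487]
contact_force: [-0.5, -0.7, -1.3]
grip_width: 0.0089
t: 41.88
eef_pos: [0.4866, -0.3238, 0.0442]
tool_rot: [-1.002, -1.487, 1.487]
contact_force: [-0.7, 0.1, -1.6]
grip_width: 0.0093
```

```bash
python3 -m crank '[[0,0,0.5,0,0],[0,0,0.5,0,0],[0,0,0,0,0]]'
python3 -m crank '[[0,0,0.5,0,0],[0,0,0.5,0,0],[0,0,0,0,0]]'
```

```text
t: 42.25
eef_pos: [0.4866, -0.3238, 0.0436]
tool_rot: [-1.002, -1.487, 1.487]
contact_force: [-1.6, 0.5, 3.5]
grip_width: 0.009
t: 42.62
eef_pos: [0.4867, -0.3238, 0.0436]
tool_rot: [-1.003, -1.487, 1.488]
contact_force: [-4.3, 3.7, 14.2]
grip_width: 0.0092
```

```bash
python3 -m crank '[[0,0,-0.9,0,0],[0,0,0,0,0]]' 20
python3 -m crank '[[20,0,0,0,0],[40,0,0,0,0],[60,0,0,0,0],[60,0,0,0,0],[60,0,0,0,0]]'
```

```text
t: 42.88
eef_pos: [0.4866, -0.3238, 0.0436]
tool_rot: [-1.002, -1.487, 1.487]
contact_force: [-2.8, 0.7, 6.9]
grip_width: 0.0091
t: 43.5
eef_pos: [0.4866, -0.3238, 0.0431]
tool_rot: [-1.002, -1.487, 1.487]
contact_force: [0.3, 0.2, 0.2]
grip_width: 0.0516
```

```bash
python3 -m crank '[[60,0,-10,0,0],[60,0,-25,0,0],[60,0,-35,0,0],[60,0,-40,0,0],[60,0,-20,0,0],[60,0,0,0,0]]'
python3 - <<'E'
from fl import *
to([.487,-.324,.044],1.956)
im=r.read_camera('side');t=r.read_camera('top')
draw2(im,'side',[],(100,350,150,380),3,'v24.png',0);draw2(t,'top',[],(130,260,360,490),5,'v25.png',0)
print([(d['at'],d['conf']) for d in r.search_frame('side','fin')],[(d['at'],d['conf']) for d in r.search_frame('side','fork_tool')])
E
```

```text
t: 44.25
eef_pos: [0.4872, -0.3243, 0.1753]
tool_rot: [-1.006, -1.487, 1.488]
contact_force: [0.4, 0.0, -1.1]
grip_width: 0.0513
t 44.25 pos [ 0.4872 -0.3243  0.1753] yaw 1.956 F [ 0.43  0.02 -1.07] w 0.0513 q [-0.73  0.35 -0.05  1.17 -0.   -1.12] tilt [ 0.003 -0.003 -1.   ]
tool shift mm [  0.8 131.3   0.3] turn 0.0
[([163.2, 312.3], 0.8), ([295.9, 199.4], 0.25), ([315.8, 202.4], 0.2)] [([293.9, 198.5], 0.63)]
```

View pics/v24.png

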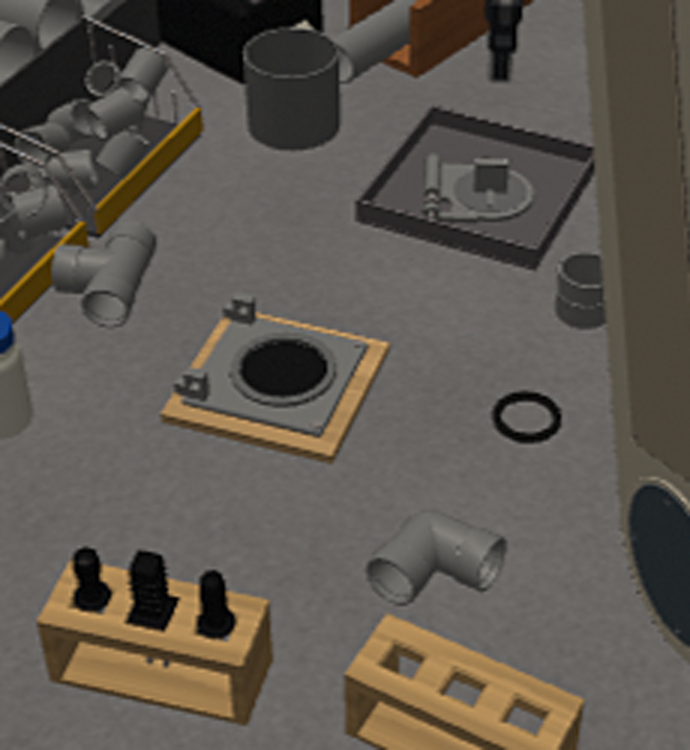

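View pics/v25.png

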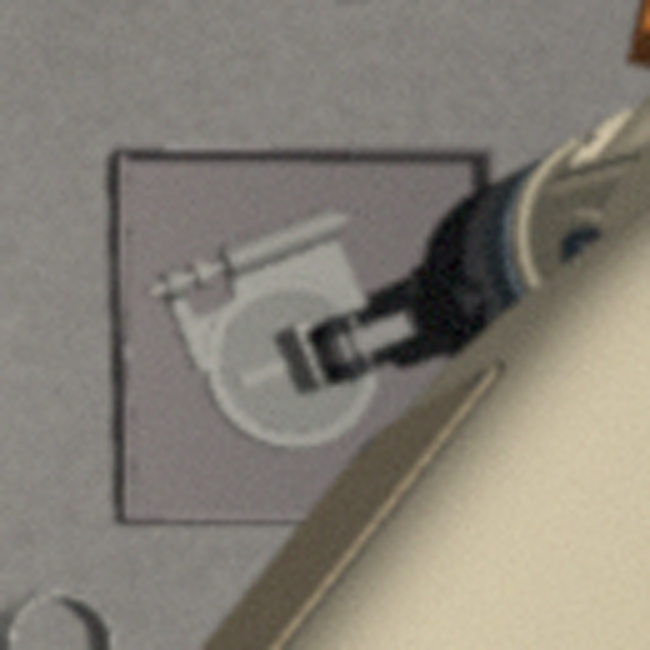

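```bash
python3 -c "
from h import *
print(r.sign_off()); print(r.read_state()['t'])"
```

```text
the job is handed in; nothing more can be done
None
the job is handed in; nothing more can be done
```

I finished the whole job and handed it in after about 44 s of the 72 s allowed. `sign_off` reports no verdict, so success is judged only by my own checks.

**What I did**
- **Rack and tool:** I took the square-handled forked tool from the middle slot of the far rack. I measured its blade lean at about 0.06 rad.
- **Finding the gap:** I touched the +y lug's outer face lightly (about 5 N) to fix the y position. I then lowered the fork into the window gap without feeling any contact.
- **Freeing the flap:** I pushed the collar in at up to about 8 N (one reading of 9.6 N while swinging). I swung that end clear of the lug, let the bar spring back and put the tool back in its slot.
- **Laying it down:** I gripped the fin, slid the flap 13 mm along its own +y and lifted it straight up. I set it down in the tray with at most 14 N of pressing.

**Last checks**
- **Flap:** it lies flat and fin up in the tray, about 14 mm from the tray's centre, with the gripper open and about 13 cm above where it let go.
- **Tool:** it hangs upright in its slot with the guard down. The other two tools, the pipe fittings and the seal ring looked undisturbed in the last picture.
- **Uncertain:** how far the bar's end left the lug was worked out from travel and force, not seen directly. The swing going through without resistance supports it.
- **Disagreement:** the two cameras' positions differed by 1 to 3 mm, which I settled with the touch on the lug.

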